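# Gauge the tank levelling feet and sort them

## Task

First clear the tipping tray: lift its handle to tip it to about 35 degrees, hold it there for a second so that the old bush rolls into the catch bin, and set it level again. Then stand the bridge gauge upright on the bench over each levelling foot of the row in turn, from the left-most (seen from the robot) to the right-most, with its sprung foot centrally on the cap, and read the height for a moment. Stand every foot of 75 mm or more upright on the flat of the tray and every lower one upright in the clear tote, put the gauge back standing on the middle of its mat, and leave the other things on the bench alone.

Things in the scene. Friction and masses are not known exactly. Their poses are not given: they have to be found in the camera images.
- tray (a joint): Tilt of the tipping tray in rad: 0 = level, on its stop; grows as the handle is lifted, end stop 0.95; friction (0.9 N m) holds it where left. Sheet-steel tray 170 x 170 mm on a grey stand, walls 20 mm high on three sides, hinged along its far, open side; a grey catch bin is fixed to the stand behind that side.
- tray_floor (a point): Centre of the flat of the tray, on the upper face of the floor (55 mm above the bench when level). At level x points from the handle to the open side, y along the hinge, z up. The flat reaches 65 mm either way in x and 80 mm either way in y; beyond x = +65 mm lie the bush's two low ribs.
- tray_handle (a point): Middle of the tray's round black handle bar (12 mm thick, 110 mm long along the tray's y) on the side towards the robot, 75 mm above the bench when level; its centre 43 mm from the tray wall. Moves with the tray on a circle round the hinge.
- tray_hinge (a point): Middle of the tray's hinge axis, 50 mm above the bench; level, the handle bar lies 213 mm from it towards the robot and 25 mm higher. Its axes turn with the tray (y along the hinge).
- bin_floor (a point): Centre of the inner floor (4 mm above the bench) of the catch bin behind the tray, 92 x 192 mm inside; x away from the tray, y along the hinge.
- bush: Worn brass pump bush, a round bar 32 mm thick and 100 mm long (origin at its centre, axis along its y) left lying across the tray at its open side, between two ribs; it rolls off into the catch bin by itself once the tray is tipped past about 27 degrees (0.47 rad).
- tote_floor (a point): Centre of the inner floor (4 mm above the bench) of the low clear plastic tote for the feet that are too low, 180 x 180 mm outside, walls 4 mm thick and 28 mm high, fixed on the bench; axes along its sides; the floor reaches 86 mm either way. Tote and tray may each be on either side of the bench.
- mat: Black rubber mat 170 x 90 x 4 mm, fixed on the bench, the gauge's place. Origin under its centre, x along its length.
- gauge: Bridge height gauge, 0.4 to 0.7 kg: two legs at x = +/-60 mm (feet 16 x 50 mm, inner faces 52 mm from the axis), a beam along x from 110 to 124 mm up, and on its middle a square grey barrel 30 x 30 mm up to 180 mm. Origin between the undersides of the legs, z up, y across the beam.
- gauge_grip (a point): Point on the barrel's axis, 158 mm above the underside of the legs, where it is best gripped from above across the gauge's y (30 mm wide).
- gauge_foot (a joint): Rise of the gauge's sprung foot in m, 0 at the bottom, at most 0.046: with both legs on the bench, height of the part under it = 0.050 + this value. The spring pushes down with 1 to 4 N. A small pointer beside the barrel rises with it, level with the black line on the white plate at 75 mm.
- gauge_tip (a point): Centre of the underside of the gauge's sprung foot (a flat steel disc 28 mm across) on the gauge's axis.
- foot_1a: Stainless levelling foot standing in place 1 of the row (1 = left-most, largest y; 4 = right-most), one of two that may stand there; None if absent. Rubber base 56 mm across, 10 mm thick; above it a steel sleeve 36 mm across from 10 to 50 mm, where to grip; 24 mm stem, flat 32 mm cap. Total height 60 to 90 mm, to be gauged; 0.28 to 0.46 kg. Origin at the centre of its underside, z up.
- foot_1b: Stainless levelling foot standing in place 1 of the row (1 = left-most, largest y; 4 = right-most), one of two that may stand there; None if absent. Rubber base 56 mm across, 10 mm thick; above it a steel sleeve 36 mm across from 10 to 50 mm, where to grip; 24 mm stem, flat 32 mm cap. Total height 60 to 90 mm, to be gauged; 0.28 to 0.46 kg. Origin at the centre of its underside, z up.
- foot_2: Stainless levelling foot standing in place 2 of the row (1 = left-most, largest y; 4 = right-most); None if absent. Rubber base 56 mm across, 10 mm thick; above it a steel sleeve 36 mm across from 10 to 50 mm, where to grip; 24 mm stem, flat 32 mm cap. Total height 60 to 90 mm, to be gauged; 0.28 to 0.46 kg. Origin at the centre of its underside, z up.
- foot_3a: Stainless levelling foot standing in place 3 of the row (1 = left-most, largest y; 4 = right-most), one of two that may stand there; None if absent. Rubber base 56 mm across, 10 mm thick; above it a steel sleeve 36 mm across from 10 to 50 mm, where to grip; 24 mm stem, flat 32 mm cap. Total height 60 to 90 mm, to be gauged; 0.28 to 0.46 kg. Origin at the centre of its underside, z up.
- foot_3b: Stainless levelling foot standing in place 3 of the row (1 = left-most, largest y; 4 = right-most), one of two that may stand there; None if absent. Rubber base 56 mm across, 10 mm thick; above it a steel sleeve 36 mm across from 10 to 50 mm, where to grip; 24 mm stem, flat 32 mm cap. Total height 60 to 90 mm, to be gauged; 0.28 to 0.46 kg. Origin at the centre of its underside, z up.
- foot_4: Stainless levelling foot standing in place 4 of the row (1 = left-most, largest y; 4 = right-most); None if absent. Rubber base 56 mm across, 10 mm thick; above it a steel sleeve 36 mm across from 10 to 50 mm, where to grip; 24 mm stem, flat 32 mm cap. Total height 60 to 90 mm, to be gauged; 0.28 to 0.46 kg. Origin at the centre of its underside, z up.
- seals: A bystander: stack of three black rubber seals, 48 mm across, 18 mm high. Leave alone.
- ferrule: A bystander: steel pipe ferrule, 50 mm across, 58 mm high. Leave alone.

How it is judged:
On the way, in this order (a step that is already met when the one before it is completed fails the run):
1. the tray is tipped to about 35 degrees (30 to 40) and held there for half a second (value of joint tray between 0.524 and 0.698 rad), for 0.5 s.
2. the old bush lies in the catch bin and the tray is level again (value of joint tray below 0.04 rad and x of bush in the frame of bin_floor between -0.048 and 0.048 m and y of bush in the frame of bin_floor between -0.098 and 0.098 m and z of bush in the frame of bin_floor below 0.05 m), for 0.2 s.
3. the gauge stands upright with both legs on the bench and its foot resting centrally on the levelling foot of the first place (the left-most) (((horizontal distance between gauge_tip and foot_1a below 0.014 m and z of gauge_tip in the frame of foot_1a above 0.057 m and z of foot_1a in the frame of gauge between -0.004 and 0.004 m and angle between the z axis of gauge and the z axis of foot_1a, either way round below 0.06 rad and contact force between gauge and foot_1a above 0.3 N) or (horizontal distance between gauge_tip and foot_1b below 0.014 m and z of gauge_tip in the frame of foot_1b above 0.057 m and z of foot_1b in the frame of gauge between -0.004 and 0.004 m and angle between the z axis of gauge and the z axis of foot_1b, either way round below 0.06 rad and contact force between gauge and foot_1b above 0.3 N))), for 0.4 s.
4. the gauge stands upright with both legs on the bench and its foot resting centrally on the levelling foot of the second place ((horizontal distance between gauge_tip and foot_2 below 0.014 m and z of gauge_tip in the frame of foot_2 above 0.057 m and z of foot_2 in the frame of gauge between -0.004 and 0.004 m and angle between the z axis of gauge and the z axis of foot_2, either way round below 0.06 rad and contact force between gauge and foot_2 above 0.3 N)), for 0.4 s.
5. the gauge stands upright with both legs on the bench and its foot resting centrally on the levelling foot of the third place (((horizontal distance between gauge_tip and foot_3a below 0.014 m and z of gauge_tip in the frame of foot_3a above 0.057 m and z of foot_3a in the frame of gauge between -0.004 and 0.004 m and angle between the z axis of gauge and the z axis of foot_3a, either way round below 0.06 rad and contact force between gauge and foot_3a above 0.3 N) or (horizontal distance between gauge_tip and foot_3b below 0.014 m and z of gauge_tip in the frame of foot_3b above 0.057 m and z of foot_3b in the frame of gauge between -0.004 and 0.004 m and angle between the z axis of gauge and the z axis of foot_3b, either way round below 0.06 rad and contact force between gauge and foot_3b above 0.3 N))), for 0.4 s.
6. the gauge stands upright with both legs on the bench and its foot resting centrally on the levelling foot of the fourth place (the right-most) ((horizontal distance between gauge_tip and foot_4 below 0.014 m and z of gauge_tip in the frame of foot_4 above 0.057 m and z of foot_4 in the frame of gauge between -0.004 and 0.004 m and angle between the z axis of gauge and the z axis of foot_4, either way round below 0.06 rad and contact force between gauge and foot_4 above 0.3 N)), for 0.4 s.
At the end, for the whole second after the job is handed in: Tray level (0.04 rad), bush in the catch bin; each foot of 75 mm or more upright on the tray floor, each lower one upright on the tote floor (centre within 75 mm of the middle both ways, tilt under 0.12 rad); gauge upright on the mat within 35 mm of its centre; all at rest (all of step 2 and horizontal distance between gauge and mat below 0.035 m and angle between gauge's own z axis and vertical below 0.05 rad and height (world z) of gauge below 0.009 m and linear speed of each of gauge, foot_1a, foot_3b, foot_4, foot_1b, foot_2, foot_3a below 0.03 m/s and x of foot_1a in the frame of tray_floor between -0.075 and 0.075 m and y of foot_1a in the frame of tray_floor between -0.075 and 0.075 m and z of foot_1a in the frame of tray_floor between -0.006 and 0.008 m and angle between each of foot_1a, foot_3b, foot_4, foot_1b, foot_2, foot_3a's own z axis and vertical below 0.12 rad and x of foot_3b in the frame of tray_floor between -0.075 and 0.075 m and y of foot_3b in the frame of tray_floor between -0.075 and 0.075 m and z of foot_3b in the frame of tray_floor between -0.006 and 0.008 m and x of foot_4 in the frame of tray_floor between -0.075 and 0.075 m and y of foot_4 in the frame of tray_floor between -0.075 and 0.075 m and z of foot_4 in the frame of tray_floor between -0.006 and 0.008 m and x of foot_1b in the frame of tote_floor between -0.075 and 0.075 m and y of foot_1b in the frame of tote_floor between -0.075 and 0.075 m and z of foot_1b in the frame of tote_floor between -0.006 and 0.008 m and x of foot_2 in the frame of tote_floor between -0.075 and 0.075 m and y of foot_2 in the frame of tote_floor between -0.075 and 0.075 m and z of foot_2 in the frame of tote_floor between -0.006 and 0.008 m and x of foot_3a in the frame of tote_floor between -0.075 and 0.075 m and y of foot_3a in the frame of tote_floor between -0.075 and 0.075 m and z of foot_3a in the frame of tote_floor between -0.006 and 0.008 m); the robot touches nothing.
It fails at once if a bystander is disturbed (moved more than 30 mm) (distance of any of seals, ferrule from where it was at the start of the episode above 0.03 m).
It fails at once if the tray is tipped beyond 47 degrees (value of joint tray above 0.82 rad).
It fails at once if the gauge is tipped over (angle between gauge's own z axis and vertical above 0.6 rad).
Of foot_1a, foot_1b only 1 to 1 are there at a start; the rules pass over those that are not, and their reading is None.
Of foot_3a, foot_3b only 1 to 1 are there at a start; the rules pass over those that are not, and their reading is None.
Of foot_2, foot_4 only 1 to 2 are there at a start; the rules pass over those that are not, and their reading is None.
At some moment in a run one of foot_1a, foot_1b, foot_2, foot_3a, foot_3b, foot_4 may be knocked a few centimetres aside while the robot is not near it.
It also fails if it takes over 210 s, if anything falls off the work surface, if the arm or the gripper's body presses on something with over 40 N, if the wrist force passes 120 N, or if a joint passes its speed limit or range.

## Robot

A 6-joint arm with a two-finger parallel gripper is mounted at the origin on the work surface. World frame = base frame: x ahead of the robot, y to its left, z up, the work surface at z = 0. Lengths are in m, angles in rad, forces in N, time in s.
With the tool pointing down it reaches from about 0.325 to 0.775 m from the base axis. Payload 5.5 kg.
Tool frame: the origin (TCP) lies on the centre line of the jaws, within the pads' length; the fingertips stand 8 mm ahead of it and the grasp point (between the pads) lies 11 mm behind it; z points along the fingers, y is the line along which they close (so a half turn about z gives the same grasp; the last joint's range is limited). The gripper opens to 85 mm and grips with 20 to 120 N. Pads are 22 mm wide; open, the fingers measure 114 mm over their backs; the gripper's body (76 mm by 85 mm) begins 54 mm behind the grasp point. The pads swing forward as they close: fully open they stand 13 mm farther back than shut.
Start: joints at [-1.181, 0.091, 1.231, -0, 1.82, -0.057], TCP at [0.259, -0.541, 0.239] pointing down, gripper open.
Joint ranges: [-2.87, 2.87], [-0.86, 2.18], [0.17, 2.46], [-1.51, 4.65], [0.06, 2.69], [-2.65, 2.65]. Speed limits (rad/s): [2.57, 2.57, 3.01, 3.14, 3.14, 3.14].

## Interface

Orientations are given as a unit quaternion [x, y, z, w].
In Python, from cell import * gives the robot as it stands. The module is installed in compiled form; this text tells all that it offers.
- The arm moves only by the tool step_arm, never from a script. Its argument "rows" is a list that holds one entry, the list of rows, each a list of 6 numbers: the shift along the tool's x, y, z in mm, then the turn, a rotation vector about the tool's x, y, z in degrees. In form: [[[tx, ty, tz, ax, ay, az], ...]]. A call has 1 to 10 rows; each row shifts and turns the commanded pose from where the row before left it, along the tool's axes as they then stand; what a row does not reach is not made up. A row lasts 1/12 s, in which the tool goes at most 41.7 mm and 7.16 degrees, less where a joint would pass 70% of its speed; a pose out of reach is approached as far as the arm can. A call with a gripper value outside its range is refused whole. "jaw" is the opening, from 0 (shut) to 1 (fully open), set as the call begins (left out, the last holds). The fingers move at their own pace and stop on an object; "squeeze" is the grip in N (left out, the last holds). Time passes only in rows, so rows that do not move let the fingers close. It gives the time, the measured TCP pose, the force, the opening and the grip force at its end, in the units of the state.
- observe(): the state, without advancing time (a new reading comes with each control period).
- read_camera(name): name is "scene" or "top"; returns the picture (384x512x3 uint8, blue, green, red); there is no depth.
- get_calibration(name): a dict with "camera_matrix" (3x3 intrinsics, pixels), "xyz" and "attitude" of the camera in the world. Camera axes: x right, y down, z forward; pixel columns grow to the right and rows downward; lengths in m; the calibration is good to about 2 mm. A picture is of the moment at which its call begins. get_calibration takes no time and is no camera call.
- sign_off(): hands the job in; it is judged then, once.
The state is a dict: "time": time; "joints": joint angles; "qd": joint speeds; "effort": joint torques, N m; "position": TCP position; "tcp_rot": TCP orientation; "force": force on the tool from outside, world axes, zero at the start; "moment": the same for the moment, N m; "gripper_width": finger opening in m; "finger_force": force on a finger pad.
Only numpy, scipy, OpenCV 4.12 (cv2) and the standard library are available. Lean on these libraries where they do the work, as an engineer would, in place of code of your own. Each camera call takes 0.05 s, during which the arm holds its last target. There are 200 camera calls.

## Working session

There is one attempt and no reset: what is moved stays moved. The work goes in short steps, Python scripts to look and compute and a tool call to move; the robot and the scene stay as the last step left them, time stands still between calls to the robot, and variables do not carry over. Pictures are saved under pics/ and viewed, at most 14 in all, crops included, and the job is handed in when it is done.

Besides the shell and the picture viewer there is one more tool, called after "Emit:" in YAML: its name, and indented under it one key for each argument. step_arm: Moves the arm, as the interface text tells. Its arguments: {"type":"object","properties":{"rows":{"type":"array","items":{"type":"array","items":{"type":"array","items":{"type":"number"}}}},"jaw":{"type":"number"},"squeeze":{"type":"number"}},"required":["rows"]}

```bash
mkdir -p pics
cat > h.py <<'E'
from cell import *
import numpy as np, cv2
from scipy.spatial.transform import Rotation as R
def cal(n):
    c=get_calibration(n); K=np.array(c["camera_matrix"]); a=np.array(c["attitude"])
    Rm=R.from_quat(a).as_matrix() if a.size==4 else a.reshape(3,3)
    return K,np.array(c["xyz"]),Rm
def ray(n,u,v):
    K,p,Rm=cal(n); d=Rm@np.linalg.solve(K,[u,v,1.]); return p,d/np.linalg.norm(d)
def onz(n,u,v,z):
    p,d=ray(n,u,v); return p+d*(z-p[2])/d[2]
def proj(n,P):
    K,p,Rm=cal(n); q=K@(Rm.T@(np.array(P)-p)); return q[:2]/q[2]
def shot(n,f):
    im=read_camera(n); cv2.imwrite(f"pics/{f}.png",im); return im
def st():
    s=observe(); print("t",round(s["time"],2),"p",np.round(s["position"],4),"rot",np.round(R.from_quat(s["tcp_rot"]).as_matrix().tolist(),3).tolist(),"F",np.round(s["force"],1),"w",round(s["gripper_width"],4)); return s
E
python3 - <<'E'
from h import *
shot("scene","s0");shot("top","t0")
for n in("scene","top"): print(get_calibration(n))
st()
E
```

```text
{'camera_matrix': array([[485.25528958,   0.        , 257.14968033],
       [  0.        , 485.25528958, 189.08744472],
       [  0.        ,   0.        ,   1.        ]]), 'xyz': array([1.14436432, 0.3504375 , 1.17981197]), 'attitude': array([ 0.44277733,  0.85186877, -0.24477322, -0.13547656])}
{'camera_matrix': array([[358.78215813,   0.        , 250.20528491],
       [  0.        , 358.78215813, 185.56511503],
       [  0.        ,   0.        ,   1.        ]]), 'xyz': array([0.47673923, 0.00352433, 1.10264896]), 'attitude': array([ 0.71561864, -0.6960163 ,  0.04194445, -0.04113314])}
t 0.1 p [ 0.2591 -0.5409  0.2383] rot [[0.902, 0.432, -0.001], [0.432, -0.902, 0.002], [0.0, -0.002, -1.0]] F [ 0.9  0.1 -0.9] w 0.0855
```

View pics/s0.png

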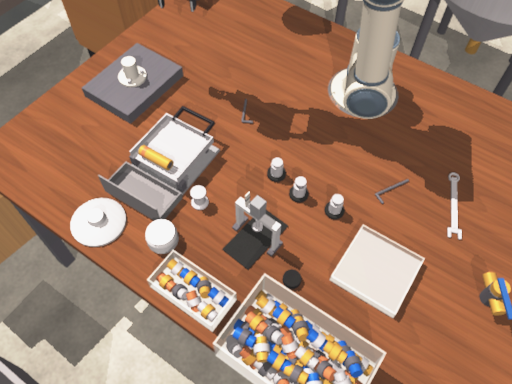

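View pics/t0.png

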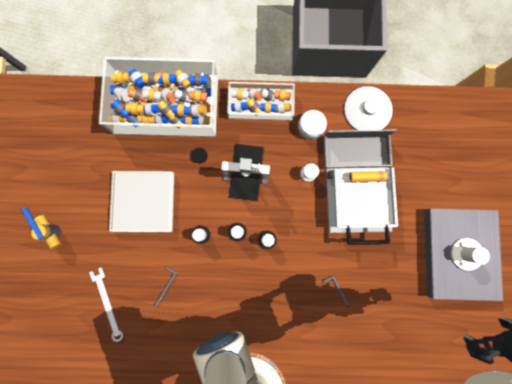

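The feet are at top-view (201,235), (237,232) and (268,240). The gauge is at (246,172) on its mat, the tray handle at (369,238) and the tote at (142,202). I'll zoom in next.

Run:
```python
from h import *
t=cv2.imread("pics/t0.png");s=cv2.imread("pics/s0.png")
cv2.imwrite("pics/t1.png",cv2.resize(t[120:255,180:410],None,fx=3.4,fy=3.4,interpolation=cv2.INTER_CUBIC))
cv2.imwrite("pics/s1.png",cv2.resize(s[90:270,95:355],None,fx=3,fy=3,interpolation=cv2.INTER_CUBIC))
for u,v in[(201,235),(237,232),(268,240),(310,172),(313,124),(199,155)]: print(u,v,onz("top",u,v,.04).round(3))
print("handle",onz("top",348,238,.075),onz("top",390,238,.075))
for c in[(110,172),(173,172),(173,232),(110,232)]: print("tote",onz("top",*c,.028).round(3))
```

```text
201 235 [0.452 0.144 0.04 ]
237 232 [0.464 0.039 0.04 ]
268 240 [ 0.443 -0.053  0.04 ]
310 172 [ 0.648 -0.174  0.04 ]
313 124 [ 0.796 -0.182  0.04 ]
199 155 [0.691 0.161 0.04 ]
handle [ 0.45610768 -0.27748419  0.075     ] [ 0.45939165 -0.39673686  0.075     ]
tote [0.633 0.429 0.028]
tote [0.638 0.239 0.028]
tote [0.458 0.229 0.028]
tote [0.453 0.416 0.028]
```

View pics/t1.png

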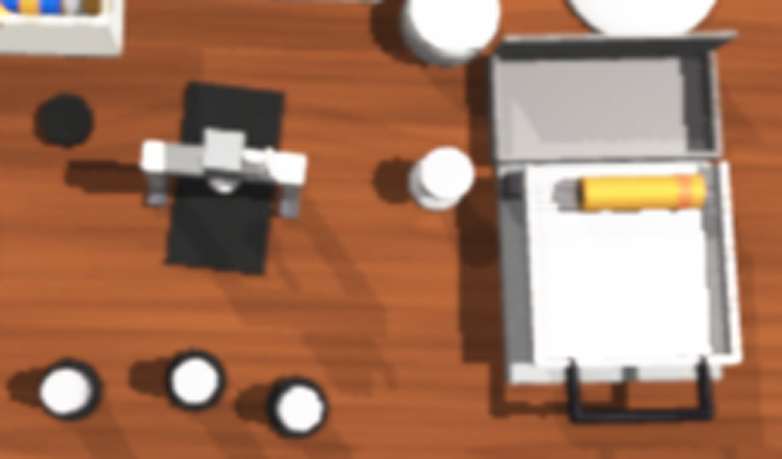

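View pics/s1.png

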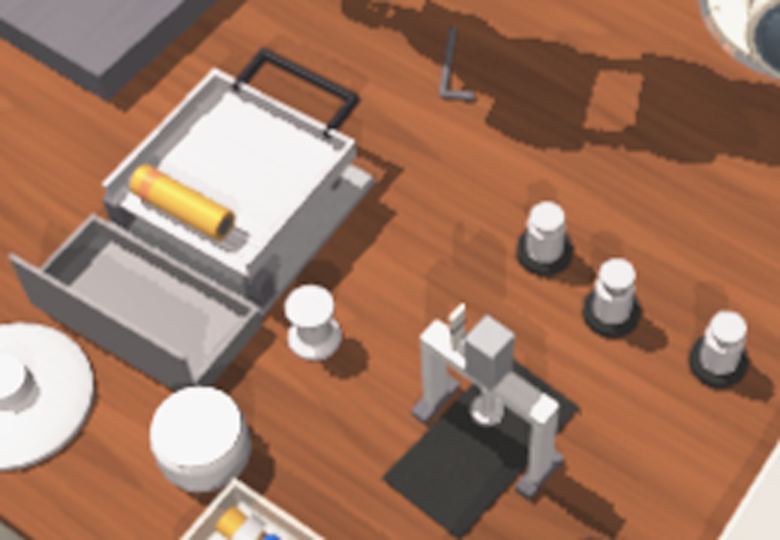

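The row holds three feet with black bases and white caps: crop (67,390), (195,381) and (299,408). The gauge straddles the mat, barrel at crop (224,146). The handle bar runs from crop (575,416) to (712,414). The white pedestal at crop (441,178) isn't one of the levelling feet. Next I'll measure with masks.

```bash
cat >> h.py <<'E'
def tri(ut,us):
    (p,d),(q,e)=ray("top",*ut),ray("scene",*us)
    A=np.stack([d,-e],1); a,b=np.linalg.lstsq(A,q-p,rcond=None)[0]
    x,y=p+a*d,q+b*e; return (x+y)/2,np.linalg.norm(x-y)
def blob(im,box,f):
    x0,y0,x1,y1=box; m=f(im[y0:y1,x0:x1].astype(int)).astype(np.uint8)
    n,l,s,c=cv2.connectedComponentsWithStats(m); k=1+np.argmax(s[1:,4]); return c[k]+[x0,y0],s[k],(l==k)
white=lambda a:a.min(2)>170
black=lambda a:a.max(2)<55
E
python3 - <<'E'
from h import *
t=cv2.imread("pics/t0.png");s=cv2.imread("pics/s0.png")
for a,b in zip([(201,235),(237,232),(268,240)],[(337,205),(300,188),(277,169)]):
    B=lambda c,r:(c[0]-r,c[1]-r,c[0]+r,c[1]+r)
    ct,stt,_=blob(t,B(a,13),white)
    cb,sb,_=blob(t,B(a,13),black)
    # bottom base ellipse outline: union of white & black
    m=lambda I:(I.min(2)>120)|(I.max(2)<60)
    cu,su,_=blob(t,B(a,13),m)
    x0,y0,x1,y1=B(b,20); I=s[y0:y1,x0:x1].astype(int)
    m=I.min(2)>170; cs,ss,_=blob(s,B(b,20),white)
    us=(cs[0],ss[1]+y0)  # top row of white
    print("cap",ct.round(1),stt[2:],"union",cu.round(1),su[2:],"->base z.005",onz("top",*cu,.005).round(4),"cap@.075",onz("top",*ct,.075).round(4),"scene white",cs.round(1),ss)
hm=np.zeros(t.shape[:2],bool);hm[238:248,345:395]=(t[238:248,345:395].max(2)<60)
v,u=np.nonzero(hm)
L=np.polyfit(u,v,1);print("handle u",u.min(),u.max(),L)
for uu in(u.min(),u.max()+1,(u.min()+u.max())/2): print(onz("top",uu,np.polyval(L,uu),.077).round(4))
P=lambda u,v:(180+u/3.4-.5,120+v/3.4-.5)
for q in[(190,83),(285,92),(262,272),(167,262)]: print("mat",onz("top",*P(*q),.004).round(4))
for q in[(204,128),(244,132),(241,172),(204,168)]: print("barrel",onz("top",*P(*q),.18).round(4))
for q in[(143,140),(307,153),(304,186),(141,175)]: print("beam",onz("top",*P(*q),.124).round(4))
for q in[(493,57),(713,48),(720,158),(497,163)]: print("bin",onz("top",*P(*q),.05).round(4))
for q in[(525,164),(727,163),(741,360),(533,364)]: print("tray",onz("top",*P(*q),.075).round(4))
g=t[160:245,100:185];w,sw,mm=blob(t,(100,160,185,245),lambda a:a.min(2)>140)
c=cv2.minAreaRect(np.argwhere(mm)[:,::-1].astype(np.float32));print("tote",w,sw,c)
for p in cv2.boxPoints(c):print(onz("top",p[0]+100,p[1]+160,.028).round(4))
E
```

```text
cap [198.6 234.6] [ 14  12 133] union [199.8 234.3] [ 17  17 194] ->base z.005 [0.4534 0.1525 0.005 ] cap@.075 [0.4541 0.1465 0.075 ] scene white [336.2 199.7] [ 13   9  14  14 125]
cap [236.9 231.6] [ 13  12 127] union [236.3 231.5] [ 16  16 179] ->base z.005 [0.4648 0.0423 0.005 ] cap@.075 [0.4655 0.0383 0.075 ] scene white [299.5 181.8] [ 14   8  13  15 114]
cap [268.  239.8] [ 13  13 121] union [266.2 239.4] [ 17  16 192] ->base z.005 [ 0.4437 -0.0488  0.005 ] cap@.075 [ 0.4447 -0.0505  0.075 ] scene white [276.4 162.4] [ 14   8  12  13 103]
handle u 346 388 [6.22179228e-03 2.39046298e+02]
[ 0.447  -0.2712  0.077 ]
[ 0.4496 -0.393   0.077 ]
[ 0.4483 -0.3307  0.077 ]
mat [0.7363 0.054  0.004 ]
mat [ 0.7303 -0.0335  0.004 ]
mat [ 0.564  -0.0166  0.004 ]
mat [0.5707 0.0694 0.004 ]
barrel [0.6597 0.034  0.18  ]
barrel [0.6574 0.0032 0.18  ]
barrel [0.6263 0.0046 0.18  ]
barrel [0.6286 0.033  0.18  ]
beam [0.6595 0.0852 0.124 ]
beam [ 0.6525 -0.0485  0.124 ]
beam [ 0.6253 -0.0467  0.124 ]
beam [0.6306 0.0858 0.124 ]
bin [ 0.7564 -0.215   0.05  ]
bin [ 0.7701 -0.4097  0.05  ]
bin [ 0.6715 -0.4141  0.05  ]
bin [ 0.6616 -0.2188  0.05  ]
tray [ 0.657  -0.2375  0.075 ]
tray [ 0.6627 -0.4101  0.075 ]
tray [ 0.4956 -0.4186  0.075 ]
tray [ 0.4875 -0.2442  0.075 ]
tote [141.53675124 201.14988229] [   9   11   65   61 3823] ((40.999996185302734, 40.999996185302734), (63.99999237060547, 59.99999237060547), -0.0)
[0.4562 0.4193 0.028 ]
[0.6361 0.4326 0.028 ]
[0.6415 0.239  0.028 ]
[0.4614 0.2295 0.028 ]
```

Emit:
step_arm:
  rows:
    - [[0,0,0,0,0,-6.7],[0,0,0,0,0,-6.7],[0,0,0,0,0,-6.7],[0,0,0,0,0,-6.7],[0,0,0,0,0,-6.7],[0,0,0,0,0,-6.7],[0,0,0,0,0,-6.7],[0,0,0,0,0,-6.7],[0,0,0,0,0,-6.7],[0,0,0,0,0,-6.7]]
  jaw: 0.35
  squeeze: 40

```text
time: 0.93
position: [0.2592, -0.5409, 0.2385]
tcp_rot: [0.689, 0.725, 0.0, -0.001]
force: [-0.9, -0.5, 0.1]
gripper_width: 0.0299
finger_force: 0.0
```

Emit:
step_arm:
  rows:
    - [[20,20,0,0,0,0],[20,20,0,0,0,0],[20,20,0,0,0,0],[20,20,0,0,0,0],[20,20,0,0,0,0],[20,20,0,0,0,0],[20,20,0,0,0,0],[20,20,0,0,0,0],[20,18,0,0,0,0],[20,18,0,0,0,0]]

```text
time: 1.77
position: [0.4466, -0.3311, 0.2387]
tcp_rot: [0.691, 0.723, -0.0, -0.0]
force: [0.7, -0.5, -0.8]
gripper_width: 0.0301
finger_force: 0.0
```

Emit:
step_arm:
  rows:
    - [[0,0,20,0,0,0],[0,0,20,0,0,0],[0,0,20,0,0,0],[0,0,20,0,0,0],[0,0,20,0,0,0],[0,0,0,0,0,0],[0,0,0,0,0,0]]

```text
time: 2.35
position: [0.4453, -0.3318, 0.1378]
tcp_rot: [0.691, 0.723, -0.0, -0.002]
force: [0.4, -0.7, 0.4]
gripper_width: 0.0296
finger_force: 0.0
```

```bash
cat >> h.py <<'E'
def to(x=None,y=None,z=None,yaw=None):
    s=st(); M=R.from_quat(s["tcp_rot"]).as_matrix(); p=s["position"]
    d=np.array([ (a-b) if a is not None else 0 for a,b in zip((x,y,z),p)])
    ps=np.degrees(np.arctan2(M[1,0],M[0,0])); print("yaw",ps.round(2),"tool mm",(M.T@d*1000).round(1))
    if yaw is not None:
        dz=-((yaw-ps+180)%360-180); M2=M@R.from_euler("z",dz,degrees=True).as_matrix()
        print("turn z",dz.round(1),"then tool mm",(M2.T@d*1000).round(1))
E
python3 - <<'E'
from h import *
to(.448,-.333,.068)
im=shot("scene","s2"); cv2.imwrite("pics/s2c.png",cv2.resize(im[60:260,80:300],None,fx=2.6,fy=2.6,interpolation=cv2.INTER_CUBIC))
for a,b in[((198.4,234.4),(336.7,198)),((236.9,231.6),(300,180)),((268,239.7),(276.7,161))]: print(tri(a,b))
E
```

```text
t 2.35 p [ 0.4453 -0.3318  0.1378] rot [[-0.045, 0.999, -0.003], [0.999, 0.045, 0.002], [0.002, -0.003, -1.0]] F [ 0.4 -0.7  0.4] w 0.0296
yaw 92.6 tool mm [-1.5  2.8 69.8]
(array([0.45394627, 0.14896676, 0.06742968]), np.float64(0.0017897430102670991))
(array([0.46506274, 0.03888418, 0.07278448]), np.float64(0.00143486773307537))
(array([ 0.44463118, -0.05070563,  0.06658144]), np.float64(0.0008767641110301013))
```

View pics/s2c.png

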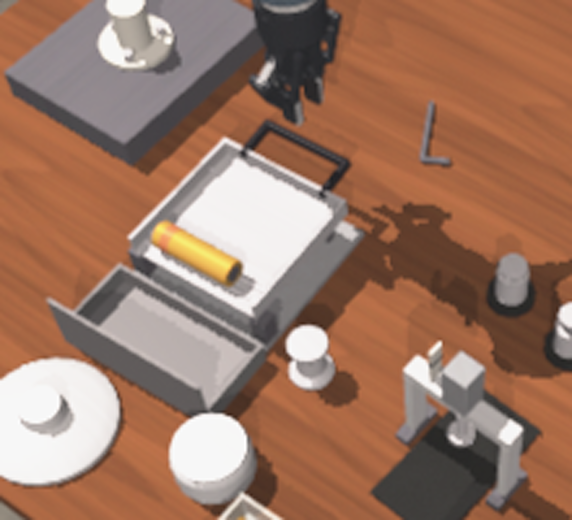

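The gripper hangs above the handle (crop 300,110), with the handle at about (300,145). I'll go down and grip it.

Emit:
step_arm:
  rows:
    - [[-1,2,10,0,0,0],[0,0,10,0,0,0],[0,0,10,0,0,0],[0,0,10,0,0,0],[0,0,10,0,0,0],[0,0,10,0,0,0],[0,0,10,0,0,0],[0,0,0,0,0,0]]

```text
time: 3.07
position: [0.4469, -0.3324, 0.066]
tcp_rot: [0.691, 0.723, -0.0, -0.002]
force: [0.6, 0.2, -0.8]
gripper_width: 0.0299
finger_force: 0.0
```

Emit:
step_arm:
  rows:
    - [[0,0,0,0,0,0],[0,0,0,0,0,0],[0,0,0,0,0,0],[0,0,0,0,0,0],[0,0,0,0,0,0],[0,0,0,0,0,0]]
  jaw: 0
  squeeze: 30

```text
time: 3.57
position: [0.4474, -0.3333, 0.0692]
tcp_rot: [0.691, 0.723, -0.0, -0.001]
force: [-4.8, 0.6, -1.7]
gripper_width: 0.0106
finger_force: 29.5
```

Emit:
step_arm:
  rows:
    - [[0,0.9,-6.5,0,0,0],[0,1.0,-6.5,0,0,0],[0,1.3,-6.4,0,0,0],[0,1.4,-6.4,0,0,0],[0,1.7,-6.3,0,0,0],[0,1.8,-6.3,0,0,0],[0,2.1,-6.2,0,0,0],[0,2.2,-6.2,0,0,0],[0,2.4,-6.1,0,0,0],[0,2.6,-6.0,0,0,0]]

```text
time: 4.4
position: [0.4643, -0.3325, 0.1327]
tcp_rot: [0.691, 0.723, -0.001, -0.001]
force: [-8.2, -0.0, -5.2]
gripper_width: 0.0107
finger_force: 29.3
```

Emit:
step_arm:
  rows:
    - [[0,2.8,-5.9,0,0,0],[0,2.9,-5.9,0,0,0],[0,3.1,-5.7,0,0,0],[0,3.3,-5.7,0,0,0],[0,3.5,-5.5,0,0,0],[0,3.6,-5.5,0,0,0],[0,3.8,-5.3,0,0,0],[0,4.0,-5.2,0,0,0],[0,4.1,-5.1,0,0,0],[0,4.3,-4.9,0,0,0]]

```text
time: 5.23
position: [0.4991, -0.3308, 0.1888]
tcp_rot: [0.691, 0.723, -0.001, -0.001]
force: [-12.4, 1.6, 0.5]
gripper_width: 0.0106
finger_force: 29.4
```

Emit:
step_arm:
  rows:
    - [[0,0,0,0,0,0],[0,0,0,0,0,0],[0,0,0,0,0,0],[0,0,0,0,0,0],[0,0,0,0,0,0],[0,0,0,0,0,0],[0,0,0,0,0,0],[0,0,0,0,0,0],[0,0,0,0,0,0],[0,0,0,0,0,0]]

```text
time: 6.07
position: [0.5002, -0.3308, 0.1901]
tcp_rot: [0.691, 0.723, -0.0, 0.0]
force: [-8.4, 1.8, 3.6]
gripper_width: 0.0106
finger_force: 30.0
```

Run:
```python
from h import *
st()
im=shot("scene","s3"); cv2.imwrite("pics/s3c.png",cv2.resize(im[60:260,80:300],None,fx=2.6,fy=2.6,interpolation=cv2.INTER_CUBIC))
```

```text
t 6.07 p [ 0.5002 -0.3308  0.1901] rot [[-0.045, 0.999, 0.0], [0.999, 0.045, -0.001], [-0.001, 0.0, -1.0]] F [-8.4  1.8  3.6] w 0.0106
```

View pics/s3c.png

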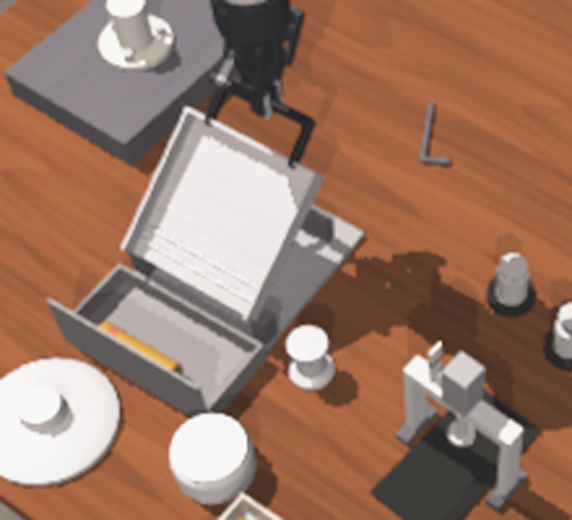

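The tray is tipped and the bush lies in the catch bin at crop (140,345). I'll run the arc backwards to set the tray level.

Emit:
step_arm:
  rows:
    - [[0,-4.3,4.9,0,0,0],[0,-4.1,5.1,0,0,0],[0,-4.0,5.2,0,0,0],[0,-3.8,5.3,0,0,0],[0,-3.6,5.5,0,0,0],[0,-3.5,5.5,0,0,0],[0,-3.3,5.7,0,0,0],[0,-3.1,5.7,0,0,0],[0,-2.9,5.9,0,0,0],[0,-2.8,5.9,0,0,0]]

```text
time: 6.95
position: [0.4659, -0.3325, 0.1364]
tcp_rot: [0.691, 0.723, 0.001, 0.002]
force: [-8.5, 2.6, 7.6]
gripper_width: 0.0108
finger_force: 31.3
```

Emit:
step_arm:
  rows:
    - [[0,-2.6,6.0,0,0,0],[0,-2.4,6.1,0,0,0],[0,-2.2,6.2,0,0,0],[0,-2.1,6.2,0,0,0],[0,-1.8,6.3,0,0,0],[0,-1.7,6.3,0,0,0],[0,-1.4,6.4,0,0,0],[0,-1.3,6.4,0,0,0],[0,-1.0,6.5,0,0,0],[0,-0.9,6.5,0,0,0]]

```text
time: 7.78
position: [0.4478, -0.3333, 0.0719]
tcp_rot: [0.691, 0.723, -0.0, 0.0]
force: [-9.6, 2.7, 4.3]
gripper_width: 0.0107
finger_force: 32.2
```

Emit:
step_arm:
  rows:
    - [[0,0,2,0,0,0],[0,0,1,0,0,0],[0,0,0,0,0,0],[0,0,0,0,0,0]]

```text
time: 8.12
position: [0.4475, -0.3333, 0.0692]
tcp_rot: [0.691, 0.723, -0.0, -0.0]
force: [-11.6, 2.6, 5.4]
gripper_width: 0.0109
finger_force: 32.6
```

Emit:
step_arm:
  rows:
    - [[0,0,0,0,0,0],[0,0,0,0,0,0],[0,0,0,0,0,0],[0,0,0,0,0,0],[0,0,0,0,0,0]]
  jaw: 0.35

```text
time: 8.53
position: [0.4487, -0.3335, 0.067]
tcp_rot: [0.691, 0.723, 0.0, 0.001]
force: [-0.2, -0.5, -0.6]
gripper_width: 0.0301
finger_force: 0.0
```

Emit:
step_arm:
  rows:
    - [[0,0,-15,0,0,0],[0,0,-15,0,0,0],[0,0,-20,0,0,0],[0,0,-30,0,0,0],[0,0,-30,0,0,0],[0,0,-30,0,0,0],[0,0,-30,0,0,0],[0,0,-30,0,0,0],[0,0,-30,0,0,0]]

```text
time: 9.28
position: [0.4481, -0.3331, 0.298]
tcp_rot: [0.691, 0.723, 0.0, 0.0]
force: [0.2, 0.2, 0.4]
gripper_width: 0.0301
finger_force: 0.0
```

Emit:
step_arm:
  rows:
    - [[34,21,0,0,0,0],[34,21,0,0,0,0],[34,21,0,0,0,0],[34,21,0,0,0,0],[34,21,0,0,0,0],[34,21,0,0,0,0],[34,21,0,0,0,0],[34,21,0,0,0,0],[34,21,0,0,0,0],[34,21,0,0,0,0]]
  jaw: 0.7

```text
time: 10.12
position: [0.6432, 0.018, 0.2964]
tcp_rot: [0.691, 0.723, 0.0, 0.0]
force: [0.3, -1.1, 0.9]
gripper_width: 0.0597
finger_force: 0.0
```

Emit:
step_arm:
  rows:
    - [[0,0,0,0,0,0],[0,0,0,0,0,0]]

```text
time: 10.28
position: [0.6431, 0.0183, 0.295]
tcp_rot: [0.689, 0.724, -0.0, -0.001]
force: [0.3, 0.4, -0.1]
gripper_width: 0.0597
finger_force: 0.0
```

Run:
```python
from h import *
to(.643,.0187,.147)
t=shot("top","t4")
P=lambda u,v:(180+u/3.4-.5,120+v/3.4-.5)
cv2.imwrite("pics/t4c.png",cv2.resize(t[120:255,180:410],None,fx=3.4,fy=3.4,interpolation=cv2.INTER_CUBIC))
```

```text
t 10.28 p [0.6431 0.0183 0.295 ] rot [[-0.049, 0.999, -0.002], [0.999, 0.049, 0.0], [0.0, -0.002, -1.0]] F [ 0.3  0.4 -0.1] w 0.0597
yaw 92.82 tool mm [  0.3   0.2 148. ]
```

View pics/t4c.png

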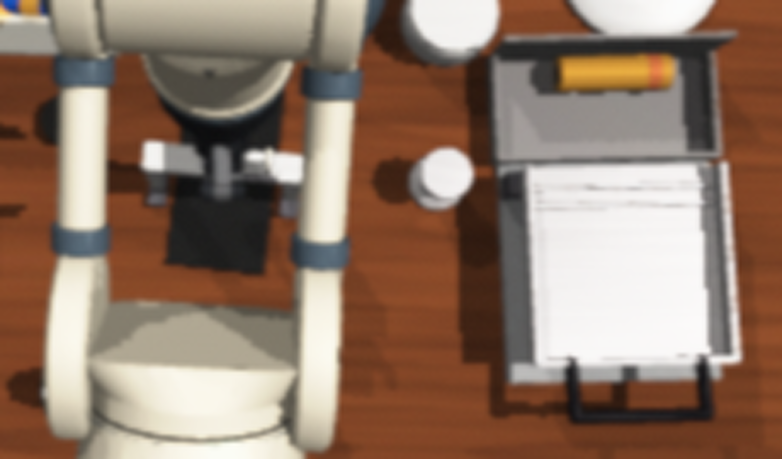

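The tray is level again, with its walls and handle at the same pixels as before, and the bush is in the bin at (615,72). Next I'll grip the gauge.

Emit:
step_arm:
  rows:
    - [[0,0,20,0,0,0],[0,0,20,0,0,0],[0,0,20,0,0,0],[0,0,20,0,0,0],[0,0,20,0,0,0],[0,0,20,0,0,0],[0,0,16,0,0,0],[0,0,12,0,0,0],[0,0,0,0,0,0],[0,0,0,0,0,0]]

```text
time: 11.17
position: [0.642, 0.0149, 0.1484]
tcp_rot: [0.691, 0.723, -0.0, -0.0]
force: [-0.2, 0.0, 0.6]
gripper_width: 0.0599
finger_force: 0.0
```

Emit:
step_arm:
  rows:
    - [[0,0,0,0,0,0],[0,0,0,0,0,0],[0,0,0,0,0,0],[0,0,0,0,0,0],[0,0,0,0,0,0],[0,0,0,0,0,0],[0,0,0,0,0,0]]
  jaw: 0
  squeeze: 60

```text
time: 11.75
position: [0.6434, 0.0156, 0.1506]
tcp_rot: [0.691, 0.723, 0.001, 0.002]
force: [0.9, -0.9, 6.4]
gripper_width: 0.0299
finger_force: 60.0
```

Emit:
step_arm:
  rows:
    - [[0,0,-5,0,0,0],[0,0,-10,0,0,0],[0,0,-20,0,0,0],[0,0,-20,0,0,0],[0,0,-20,0,0,0],[0,0,-20,0,0,0],[0,0,-20,0,0,0],[0,0,-15,0,0,0],[0,0,-10,0,0,0]]

```text
time: 12.5
position: [0.6423, 0.016, 0.2899]
tcp_rot: [0.691, 0.723, 0.0, 0.0]
force: [0.1, -0.2, -4.6]
gripper_width: 0.0299
finger_force: 58.9
```

Emit:
step_arm:
  rows:
    - [[0,0,0,0,0,3],[0,0,0,0,0,5],[0,0,0,0,0,6],[0,0,0,0,0,6],[0,0,0,0,0,6],[0,0,0,0,0,6],[0,0,0,0,0,6],[0,0,0,0,0,6],[0,0,0,0,0,6],[0,0,0,0,0,6]]

```text
time: 13.33
position: [0.642, 0.016, 0.2869]
tcp_rot: [0.95, 0.312, -0.001, -0.001]
force: [0.4, 0.4, -5.8]
gripper_width: 0.03
finger_force: 58.8
```

Emit:
step_arm:
  rows:
    - [[0,0,0,0,0,6],[0,0,0,0,0,6],[0,0,0,0,0,6],[0,0,0,0,0,6],[0,0,0,0,0,6],[0,0,0,0,0,4],[0,0,0,0,0,2.6],[0,0,0,0,0,0]]

```text
time: 14.0
position: [0.6421, 0.0159, 0.2869]
tcp_rot: [1.0, -0.001, -0.001, -0.0]
force: [0.8, 0.2, -6.0]
gripper_width: 0.03
finger_force: 58.9
```

Run:
```python
from h import *
to(.4515,.148,.160,0)
```

```text
t 14.0 p [0.6421 0.0159 0.2869] rot [[1.0, -0.001, -0.003], [-0.001, -1.0, 0.0], [-0.003, -0.0, -1.0]] F [ 0.8  0.2 -6. ] w 0.03
yaw -0.08 tool mm [-190.4 -131.8  127.5]
turn z -0.1 then tool mm [-190.2 -132.   127.5]
```

Emit:
step_arm:
  rows:
    - [[-10,-7,0,0,0,0],[-19,-13,0,0,0,0],[-25,-17,0,0,0,0],[-25,-17,0,0,0,0],[-25,-17,0,0,0,0],[-25,-17,0,0,0,0],[-25,-17,0,0,0,0],[-20,-15,0,0,0,0],[-12,-8,0,0,0,0],[-4,-4,0,0,0,0]]

```text
time: 14.83
position: [0.4507, 0.1489, 0.2887]
tcp_rot: [1.0, 0.002, 0.0, -0.0]
force: [-0.5, -0.2, -4.3]
gripper_width: 0.0299
finger_force: 59.1
```

Emit:
step_arm:
  rows:
    - [[0,0,0,0,0,0],[0,0,8,0,0,0],[0,0,8,0,0,0],[0,0,8,0,0,0],[0,0,4,0,0,0],[0,0,0,0,0,0],[0,0,0,0,0,0],[0,0,0,0,0,0]]

```text
time: 15.5
position: [0.4526, 0.1477, 0.2605]
tcp_rot: [1.0, -0.0, 0.0, -0.0]
force: [0.0, 0.2, -5.4]
gripper_width: 0.0299
finger_force: 59.1
```

Run:
```python
from h import *
s=st()
im=shot("scene","s5"); t=shot("top","t5")
a=cv2.resize(im[90:230,230:390],None,fx=3.4,fy=3.4,interpolation=cv2.INTER_CUBIC)
b=cv2.resize(t[190:270,170:300],None,fx=2,fy=2,interpolation=cv2.INTER_CUBIC)
c=np.zeros((476,804,3),np.uint8); c[:476,:544]=a; c[:160,544:804]=b; cv2.imwrite("pics/c5.png",c[:,:800])
p=s["position"]
for d in(0,.0025): print([ (proj("scene",(p[0]+d,p[1],p[2]-.147+z))-[230,90])*3.4 for z in(.180,.05,)])
for q in[(.454,.148,.07),(.465,.039,.07),(.4446,-.0507,.07)]: print((proj("scene",q)-[230,90])*3.4)
```

```text
t 15.5 p [0.4526 0.1477 0.2605] rot [[1.0, -0.0, 0.0], [-0.0, -1.0, 0.0], [0.0, -0.0, -1.0]] F [ 0.   0.2 -5.4] w 0.0299
[array([411.62677139, 190.79449866]), array([380.6366975 , 297.71069413])]
[array([409.83639554, 193.19029052]), array([378.97816558, 299.98979129])]
[361.03308347 364.90744851]
[236.96994937 307.83854251]
[158.48049648 238.89226502]
```

View pics/c5.png

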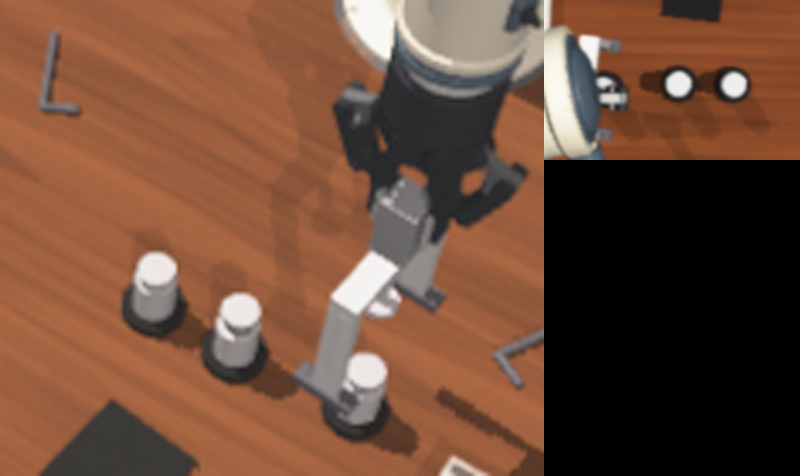

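Foot 3 has been knocked: its cap moved from crop (158,241) to (156,268). Foot 1's cap is at crop (366,369) and the gauge's disc at about (382,301).

Run:
```python
from h import *
t=cv2.imread("pics/t5.png");s=cv2.imread("pics/s5.png")
Q=lambda u,v:(230+u/3.4-.5,90+v/3.4-.5)
print("f1",[onz("scene",*Q(366,369),z).round(4) for z in(.065,.07,.08)], tri((198.4,234.4),Q(366,369)))
print("tip",onz("scene",*Q(382,301),.163).round(4))
for b,sc in[((170+(678-544)/2,190+41),(240,308)),((170+(732-544)/2,190+42),(156,268))]:
    c,x,_=blob(t,(int(b[0])-13,int(b[1])-13,int(b[0])+13,int(b[1])+13),white); print(c.round(1),x,tri(c,Q(*sc)), onz("top",*c,.07))
```

```text
f1 [array([0.4513, 0.1503, 0.065 ]), array([0.4544, 0.1512, 0.07  ]), array([0.4607, 0.153 , 0.08  ])] (array([0.45366936, 0.14949557, 0.06745492]), np.float64(0.0029797442888709956))
tip [0.4537 0.1481 0.163 ]
[236.9 231.6] [  8   8  11  12 109] (array([0.46491733, 0.03894281, 0.07224743]), np.float64(0.0017602933899323703)) [0.46529932 0.0382373  0.07      ]
[264.6 232. ] [  8   8  12  11 106] (array([ 0.46616665, -0.0406465 ,  0.06394095]), np.float64(0.0008124013486478031)) [ 0.46641267 -0.0407484   0.07      ]
```

Emit:
step_arm:
  rows:
    - [[0,-1,10,0,0,0],[0,0,15,0,0,0],[0,0,15,0,0,0],[0,0,15,0,0,0],[0,0,15,0,0,0],[0,0,12,0,0,0],[0,0,10,0,0,0],[0,0,8,0,0,0],[0,0,3,0,0,0],[0,0,0,0,0,0]]

```text
time: 16.43
position: [0.4522, 0.1488, 0.1569]
tcp_rot: [1.0, 0.0, -0.0, 0.0]
force: [-1.5, -0.3, -3.1]
gripper_width: 0.0303
finger_force: 59.3
```

Emit:
step_arm:
  rows:
    - [[0,0,2,0,0,0],[0,0,2,0,0,0],[0,0,1,0,0,0],[0,0,0,0,0,0],[0,0,0,0,0,0]]

```text
time: 16.85
position: [0.4526, 0.1489, 0.1527]
tcp_rot: [1.0, 0.0, 0.0, -0.0]
force: [-0.2, 0.6, -3.7]
gripper_width: 0.0303
finger_force: 59.4
```

Emit:
step_arm:
  rows:
    - [[0,0,1,0,0,0],[0,0,1,0,0,0],[0,0,0,0,0,0],[0,0,0,0,0,0]]

```text
time: 17.18
position: [0.4526, 0.1489, 0.1507]
tcp_rot: [1.0, 0.0, 0.0, -0.0]
force: [-0.7, 0.8, -2.0]
gripper_width: 0.0301
finger_force: 59.5
```

Emit:
step_arm:
  rows:
    - [[0,0,1,0,0,0],[0,0,1,0,0,0],[0,0,0,0,0,0],[0,0,0,0,0,0]]

```text
time: 17.52
position: [0.4527, 0.149, 0.1506]
tcp_rot: [1.0, 0.0, 0.001, -0.0]
force: [-4.4, 0.1, 7.4]
gripper_width: 0.0303
finger_force: 60.6
```

Emit:
step_arm:
  rows:
    - [[0,0,1,0,0,0],[0,0,0,0,0,0],[0,0,0,0,0,0]]

```text
time: 17.77
position: [0.4527, 0.1491, 0.1506]
tcp_rot: [1.0, 0.0, 0.002, -0.001]
force: [-6.6, -1.5, 12.0]
gripper_width: 0.0298
finger_force: 61.1
```

Emit:
step_arm:
  rows:
    - [[0,0,0,0,0,0],[0,0,0,0,0,0],[0,0,0,0,0,0],[0,0,0,0,0,0],[0,0,0,0,0,0],[0,0,0,0,0,0],[0,0,0,0,0,0],[0,0,0,0,0,0]]

```text
time: 18.43
position: [0.4527, 0.1491, 0.1506]
tcp_rot: [1.0, 0.0, 0.002, -0.001]
force: [-6.8, -0.1, 12.3]
gripper_width: 0.0299
finger_force: 61.0
```

Run:
```python
from h import *
s=st()
im=shot("scene","s6"); t=shot("top","t6")
a=cv2.resize(im[120:230,250:370],None,fx=5,fy=5,interpolation=cv2.INTER_CUBIC)
cv2.imwrite("pics/c6.png",a)
```

```text
t 18.43 p [0.4527 0.1491 0.1506] rot [[1.0, 0.0, 0.003], [0.0, -1.0, 0.001], [0.003, -0.001, -1.0]] F [-6.8 -0.1 12.3] w 0.0299
```

View pics/c6.png

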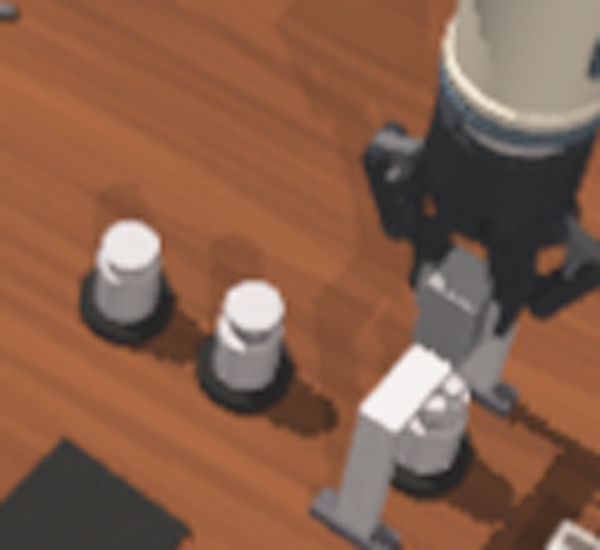

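The gauge stands over foot 1 with the disc on its cap and both legs on the bench. Next is foot 2.

Emit:
step_arm:
  rows:
    - [[0,0,-5,0,0,0],[0,0,-10,0,0,0],[0,0,-15,0,0,0],[0,0,-20,0,0,0],[0,0,-20,0,0,0],[0,0,-20,0,0,0],[0,0,-15,0,0,0],[0,0,-5,0,0,0]]

```text
time: 19.2
position: [0.453, 0.1488, 0.2598]
tcp_rot: [1.0, -0.0, 0.002, -0.0]
force: [0.7, -0.2, -5.8]
gripper_width: 0.0297
finger_force: 59.3
```

Emit:
step_arm:
  rows:
    - [[1,8,0,0,0,0],[1,14,0,0,0,0],[2,18,0,0,0,0],[2,20,0,0,0,0],[2,20,0,0,0,0],[1,16,0,0,0,0],[1,10,0,0,0,0],[1,4,0,0,0,0],[0,0,0,0,0,0],[0,0,0,0,0,0]]

```text
time: 20.03
position: [0.4633, 0.0391, 0.2567]
tcp_rot: [1.0, -0.0, -0.001, -0.0]
force: [-0.7, 0.7, -5.2]
gripper_width: 0.0305
finger_force: 59.3
```

Run:
```python
from h import *
to(.464,.0387,.1506)
im=shot("scene","s7"); t=shot("top","t7")
print(blob(im,(285,165,315,210),white)[:2])
```

```text
t 20.03 p [0.4633 0.0391 0.2567] rot [[1.0, -0.0, -0.001], [-0.0, -1.0, 0.001], [-0.001, -0.001, -1.0]] F [-0.7  0.7 -5.2] w 0.0305
yaw -0.0 tool mm [  0.8   0.5 106.1]
(array([299.49, 181.66]), array([  9,  12,  13,  13, 100], dtype=int32))
```

Emit:
step_arm:
  rows:
    - [[1,0,10,0,0,0],[0,0,15,0,0,0],[0,0,15,0,0,0],[0,0,15,0,0,0],[0,0,15,0,0,0],[0,0,12,0,0,0],[0,0,10,0,0,0],[0,0,8,0,0,0],[0,0,4,0,0,0],[0,0,0,0,0,0]]

```text
time: 20.97
position: [0.4641, 0.0392, 0.1526]
tcp_rot: [1.0, 0.0, -0.001, -0.0]
force: [-2.1, 1.8, -3.4]
gripper_width: 0.0303
finger_force: 59.6
```

Emit:
step_arm:
  rows:
    - [[0,0,2,0,0,0],[0,0,1,0,0,0],[0,0,1,0,0,0],[0,0,0,0,0,0],[0,0,0,0,0,0]]

```text
time: 21.38
position: [0.4647, 0.0389, 0.1506]
tcp_rot: [1.0, 0.0, 0.001, -0.0]
force: [-4.1, 2.0, 3.4]
gripper_width: 0.03
finger_force: 60.3
```

Emit:
step_arm:
  rows:
    - [[0,0,0,0,0,0],[0,0,0,0,0,0],[0,0,0,0,0,0],[0,0,0,0,0,0],[0,0,0,0,0,0],[0,0,0,0,0,0],[0,0,0,0,0,0],[0,0,0,0,0,0]]

```text
time: 22.05
position: [0.4647, 0.0389, 0.1506]
tcp_rot: [1.0, 0.0, 0.001, -0.0]
force: [-4.5, 1.9, 5.0]
gripper_width: 0.0303
finger_force: 60.6
```

Emit:
step_arm:
  rows:
    - [[0,0,-5,0,0,0],[0,0,-10,0,0,0],[0,0,-15,0,0,0],[0,0,-20,0,0,0],[0,0,-20,0,0,0],[0,0,-20,0,0,0],[0,0,-15,0,0,0],[0,0,-5,0,0,0]]

```text
time: 22.72
position: [0.4652, 0.0385, 0.262]
tcp_rot: [1.0, -0.0, 0.002, 0.0]
force: [0.3, 0.3, -4.3]
gripper_width: 0.0301
finger_force: 59.5
```

Emit:
step_arm:
  rows:
    - [[0,6,0,0,0,0],[0,10,0,0,0,0],[0.5,14,0,0,0,0],[0.5,15,0,0,0,0],[0.5,14,0,0,0,0],[0,10,0,0,0,0],[0,7,0,0,0,0],[0,3.5,0,0,0,0],[0,0,0,0,0,0],[0,0,0,0,0,0]]

```text
time: 23.55
position: [0.4658, -0.0406, 0.259]
tcp_rot: [1.0, -0.0, -0.0, -0.0]
force: [0.2, -0.4, -5.9]
gripper_width: 0.0299
finger_force: 59.4
```

Run:
```python
from h import *
a=cv2.imread("pics/s5.png"); print(blob(a,(260,152,292,190),white)[:2])
im=shot("scene","s8"); print(blob(im,(260,152,292,190),white)[:2])
c,x,_=blob(im,(260,152,292,190),white)
to(.4655,-.0407,.1506)
```

```text
(array([275.14285714, 169.17582418]), array([10, 12, 12, 12, 91], dtype=int32))
(array([275.16666667, 169.23958333]), array([10, 12, 12, 13, 96], dtype=int32))
t 23.6 p [ 0.4659 -0.0403  0.2592] rot [[1.0, 0.0, -0.0], [0.0, -1.0, 0.0], [-0.0, -0.0, -1.0]] F [ 0.2 -0.3 -5.2] w 0.0301
yaw 0.02 tool mm [ -0.3   0.4 108.6]
```

Emit:
step_arm:
  rows:
    - [[0,0,10,0,0,0],[0,0,15,0,0,0],[0,0,15,0,0,0],[0,0,15,0,0,0],[0,0,15,0,0,0],[0,0,12,0,0,0],[0,0,10,0,0,0],[0,0,8,0,0,0],[0,0,6,0,0,0],[0,0,0,0,0,0]]

```text
time: 24.43
position: [0.4656, -0.0403, 0.1523]
tcp_rot: [1.0, 0.0, -0.001, -0.0]
force: [0.3, 1.1, -3.3]
gripper_width: 0.0301
finger_force: 59.6
```

Emit:
step_arm:
  rows:
    - [[0,0,2,0,0,0],[0,0,1,0,0,0],[0,0,1,0,0,0],[0,0,0,0,0,0],[0,0,0,0,0,0]]

```text
time: 24.85
position: [0.4662, -0.0406, 0.1506]
tcp_rot: [1.0, 0.0, 0.001, 0.0]
force: [-3.6, 2.3, 4.0]
gripper_width: 0.03
finger_force: 60.3
```

Emit:
step_arm:
  rows:
    - [[0,0,0,0,0,0],[0,0,0,0,0,0],[0,0,0,0,0,0],[0,0,0,0,0,0],[0,0,0,0,0,0],[0,0,0,0,0,0],[0,0,0,0,0,0],[0,0,0,0,0,0]]

```text
time: 25.52
position: [0.4662, -0.0407, 0.1506]
tcp_rot: [1.0, 0.0, 0.001, 0.0]
force: [-3.5, 1.5, 5.5]
gripper_width: 0.0302
finger_force: 60.5
```

Run:
```python
from h import *
st()
im=shot("scene","s9"); t=shot("top","t9")
a=cv2.resize(im[120:230,240:360],None,fx=5,fy=5,interpolation=cv2.INTER_CUBIC)
cv2.imwrite("pics/c9.png",a)
```

```text
t 25.52 p [ 0.4662 -0.0407  0.1506] rot [[1.0, 0.0, 0.002], [0.0, -1.0, -0.0], [0.002, 0.0, -1.0]] F [-3.5  1.5  5.5] w 0.0302
```

View pics/c9.png

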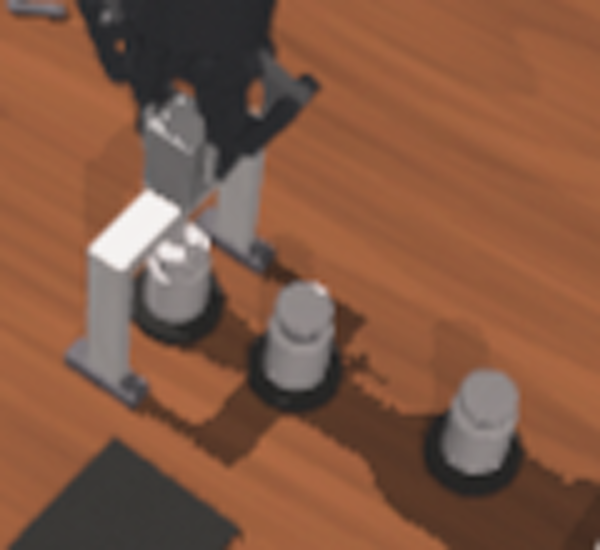

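The gauge stands over foot 3 correctly. I'll take it back to the mat.

Emit:
step_arm:
  rows:
    - [[0,0,-5,0,0,0],[0,0,-10,0,0,0],[0,0,-15,0,0,0],[0,0,-20,0,0,0],[0,0,-20,0,0,0],[0,0,-20,0,0,0],[0,0,-15,0,0,0],[0,0,-5,0,0,0]]

```text
time: 26.28
position: [0.4666, -0.041, 0.262]
tcp_rot: [1.0, -0.0, 0.002, 0.001]
force: [0.7, 0.7, -5.2]
gripper_width: 0.0297
finger_force: 59.5
```

Emit:
step_arm:
  rows:
    - [[10,-3,0,0,0,0],[20,-6,0,0,0,0],[25,-8,0,0,0,0],[25,-8,0,0,0,0],[25,-8,0,0,0,0],[25,-8,0,0,0,0],[25,-8,0,0,0,0],[18,-6,0,0,0,0],[10,-4,0,0,0,0],[0,0,0,0,0,0]]

```text
time: 27.12
position: [0.6503, 0.0191, 0.2559]
tcp_rot: [1.0, 0.0, -0.002, -0.0]
force: [0.1, 0.7, -5.8]
gripper_width: 0.0299
finger_force: 59.5
```

Emit:
step_arm:
  rows:
    - [[0,0,0,0,0,3],[0,0,0,0,0,2.5],[0,0,10,0,0,0],[0,0,15,0,0,0],[0,0,15,0,0,0],[0,0,15,0,0,0],[0,0,15,0,0,0],[0,0,10,0,0,0],[0,0,0,0,0,0]]

```text
time: 27.87
position: [0.6471, 0.0181, 0.1747]
tcp_rot: [0.999, -0.048, -0.003, 0.0]
force: [-0.5, 0.7, -6.7]
gripper_width: 0.0299
finger_force: 59.4
```

Run:
```python
from h import *
to(.6495,.0183,.1546,-5.5)
```

```text
t 27.87 p [0.6471 0.0181 0.1747] rot [[0.995, -0.095, -0.007], [-0.095, -0.995, -0.0], [-0.007, 0.001, -1.0]] F [-0.5  0.7 -6.7] w 0.0299
yaw -5.46 tool mm [ 2.5 -0.4 20.1]
turn z 0.0 then tool mm [ 2.5 -0.4 20.1]
```

Emit:
step_arm:
  rows:
    - [[2,0,6,0,0,0],[0,0,6,0,0,0],[0,0,4,0,0,0],[0,0,2,0,0,0],[0,0,1,0,0,0],[0,0,0,0,0,0],[0,0,0,0,0,0]]

```text
time: 28.45
position: [0.651, 0.0182, 0.1607]
tcp_rot: [0.999, -0.048, 0.0, -0.0]
force: [-0.8, 0.4, -5.4]
gripper_width: 0.0301
finger_force: 59.4
```

Emit:
step_arm:
  rows:
    - [[0,0,1,0,0,0],[0,0,0,0,0,0],[0,0,0,0,0,0]]

```text
time: 28.7
position: [0.6509, 0.0181, 0.1594]
tcp_rot: [0.999, -0.048, 0.0, 0.0]
force: [0.5, 0.7, -6.4]
gripper_width: 0.0302
finger_force: 59.4
```

Emit:
step_arm:
  rows:
    - [[0,0,2,0,0,0],[0,0,1.5,0,0,0],[0,0,0,0,0,0],[0,0,0,0,0,0]]

```text
time: 29.03
position: [0.6507, 0.0181, 0.1554]
tcp_rot: [0.999, -0.048, -0.0, 0.0]
force: [-0.2, 0.5, -5.6]
gripper_width: 0.0302
finger_force: 59.4
```

Emit:
step_arm:
  rows:
    - [[0,0,1,0,0,0],[0,0,1,0,0,0],[0,0,0,0,0,0],[0,0,0,0,0,0]]

```text
time: 29.37
position: [0.651, 0.0182, 0.1547]
tcp_rot: [0.999, -0.048, 0.0, -0.0]
force: [-3.1, 1.5, -1.4]
gripper_width: 0.0301
finger_force: 60.0
```

Emit:
step_arm:
  rows:
    - [[0,0,0,0,0,0],[0,0,0,0,0,0],[0,0,0,0,0,0],[0,0,0,0,0,0],[0,0,-10,0,0,0],[0,0,-20,0,0,0],[0,0,-25,0,0,0],[0,0,-25,0,0,0],[0,0,-25,0,0,0],[0,0,-25,0,0,0]]
  jaw: 0.7

```text
time: 30.2
position: [0.6507, 0.0181, 0.2861]
tcp_rot: [0.999, -0.048, 0.001, -0.0]
force: [0.9, 0.3, -0.2]
gripper_width: 0.0599
finger_force: 0.0
```

Emit:
step_arm:
  rows:
    - [[0,0,0,0,0,-5.5],[-20,6,0,0,0,0],[-25,8,0,0,0,0],[-25,8,0,0,0,0],[-25,8,0,0,0,0],[-25,8,0,0,0,0],[-25,8,0,0,0,0],[-25,8,0,0,0,0],[-15,5,0,0,0,0],[0,0,0,0,0,0]]
  jaw: 0

```text
time: 31.03
position: [0.4641, -0.0416, 0.2862]
tcp_rot: [1.0, -0.001, 0.002, 0.001]
force: [0.6, 0.9, 0.4]
gripper_width: 0.0005
finger_force: 0.0
```

Run:
```python
from h import *
to(.4662,-.0407,.095)
im=shot("scene","s10")
a=cv2.resize(im[110:270,200:370],None,fx=3.5,fy=3.5,interpolation=cv2.INTER_CUBIC); cv2.imwrite("pics/c10.png",a)
```

```text
t 31.03 p [ 0.4641 -0.0416  0.2862] rot [[1.0, -0.001, 0.003], [-0.001, -1.0, -0.001], [0.003, 0.001, -1.0]] F [0.6 0.9 0.4] w 0.0005
yaw -0.08 tool mm [  1.5  -1.1 191.2]
```

View pics/c10.png

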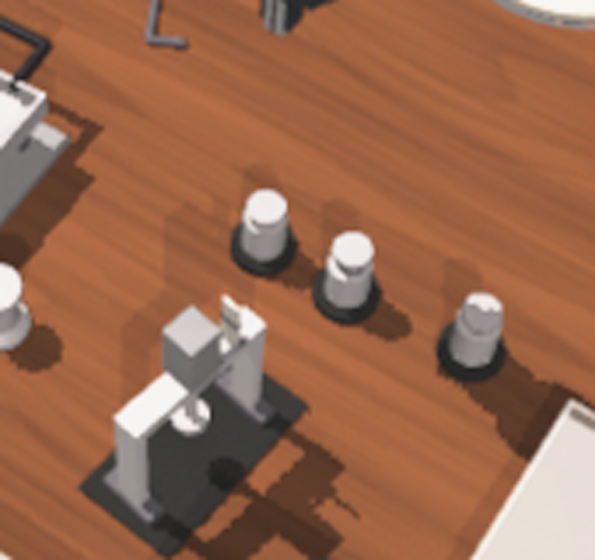

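The gauge stands lengthwise on the middle of the mat (crop 190,410). Now I'll touch the cap of foot 3 with closed fingertips to get its height.

Emit:
step_arm:
  rows:
    - [[1,0,30,0,0,0],[0,0,30,0,0,0],[0,0,30,0,0,0],[0,0,30,0,0,0],[0,0,25,0,0,0],[0,0,15,0,0,0],[0,0,10,0,0,0],[0,0,0,0,0,0],[0,0,0,0,0,0]]
  squeeze: 30

```text
time: 31.83
position: [0.4674, -0.0407, 0.1141]
tcp_rot: [1.0, 0.0, -0.0, -0.0]
force: [0.5, 0.3, 0.3]
gripper_width: 0.0
finger_force: 0.0
```

Emit:
step_arm:
  rows:
    - [[0,0,3,0,0,0],[0,0,3,0,0,0],[0,0,2,0,0,0],[0,0,2,0,0,0],[0,0,1,0,0,0],[0,0,1,0,0,0],[0,0,1,0,0,0],[0,0,0,0,0,0]]

```text
time: 32.5
position: [0.4668, -0.0409, 0.1006]
tcp_rot: [1.0, -0.0, -0.0, -0.0]
force: [-0.4, -0.6, -0.9]
gripper_width: -0.0001
finger_force: 0.0
```

Emit:
step_arm:
  rows:
    - [[0,0,1,0,0,0],[0,0,1,0,0,0],[0,0,1,0,0,0],[0,0,1,0,0,0],[0,0,0,0,0,0],[0,0,0,0,0,0]]

```text
time: 33.0
position: [0.4668, -0.0408, 0.0967]
tcp_rot: [1.0, 0.0, -0.0, -0.0]
force: [-0.0, 0.7, 0.2]
gripper_width: -0.0004
finger_force: 0.0
```

Emit:
step_arm:
  rows:
    - [[0,0,1,0,0,0],[0,0,1,0,0,0],[0,0,1,0,0,0],[0,0,1,0,0,0],[0,0,0,0,0,0]]

```text
time: 33.42
position: [0.4667, -0.0408, 0.0924]
tcp_rot: [1.0, 0.0, -0.0, -0.0]
force: [-0.5, 0.6, -0.2]
gripper_width: -0.0003
finger_force: 0.0
```

Emit:
step_arm:
  rows:
    - [[0,0,1,0,0,0],[0,0,1,0,0,0],[0,0,1,0,0,0],[0,0,1,0,0,0],[0,0,0,0,0,0]]

```text
time: 33.83
position: [0.4668, -0.0408, 0.0885]
tcp_rot: [1.0, 0.0, -0.0, -0.0]
force: [0.4, 0.2, -0.2]
gripper_width: 0.0002
finger_force: 0.0
```

Emit:
step_arm:
  rows:
    - [[0,0,1,0,0,0],[0,0,1,0,0,0],[0,0,1,0,0,0],[0,0,0,0,0,0]]

```text
time: 34.17
position: [0.4667, -0.0408, 0.0855]
tcp_rot: [1.0, -0.0, -0.0, -0.0]
force: [0.1, 0.0, -0.5]
gripper_width: -0.0
finger_force: 0.0
```

Emit:
step_arm:
  rows:
    - [[0,0,1,0,0,0],[0,0,1,0,0,0],[0,0,1,0,0,0],[0,0,0,0,0,0],[0,0,0,0,0,0]]

```text
time: 34.58
position: [0.4668, -0.0408, 0.0827]
tcp_rot: [1.0, 0.0, -0.0, -0.0]
force: [0.9, -0.8, 0.1]
gripper_width: 0.0001
finger_force: 0.0
```

Emit:
step_arm:
  rows:
    - [[0,0,1,0,0,0],[0,0,1,0,0,0],[0,0,1,0,0,0],[0,0,0,0,0,0],[0,0,0,0,0,0]]

```text
time: 35.0
position: [0.4668, -0.0408, 0.0797]
tcp_rot: [1.0, -0.0, -0.0, -0.0]
force: [0.3, 0.2, -0.5]
gripper_width: -0.0
finger_force: 0.0
```

Emit:
step_arm:
  rows:
    - [[0,0,1,0,0,0],[0,0,1,0,0,0],[0,0,1,0,0,0],[0,0,0,0,0,0],[0,0,0,0,0,0]]

```text
time: 35.42
position: [0.4668, -0.0408, 0.0767]
tcp_rot: [1.0, 0.0, -0.0, -0.0]
force: [-0.2, -0.6, 0.1]
gripper_width: 0.0002
finger_force: 0.0
```

Emit:
step_arm:
  rows:
    - [[0,0,1,0,0,0],[0,0,1,0,0,0],[0,0,1,0,0,0],[0,0,0,0,0,0],[0,0,0,0,0,0]]

```text
time: 35.83
position: [0.4668, -0.0408, 0.0737]
tcp_rot: [1.0, -0.0, -0.0, -0.0]
force: [0.7, 0.2, -0.4]
gripper_width: 0.0001
finger_force: 0.0
```

Emit:
step_arm:
  rows:
    - [[0,0,1,0,0,0],[0,0,1,0,0,0],[0,0,1,0,0,0],[0,0,0,0,0,0],[0,0,0,0,0,0]]

```text
time: 36.25
position: [0.467, -0.0409, 0.071]
tcp_rot: [1.0, -0.0, 0.0, 0.0]
force: [-1.6, -0.1, 2.2]
gripper_width: 0.0001
finger_force: 1.2
```

Foot 3 makes contact at TCP z ≈ 0.0712, so its height is about 63 mm, which is low. Next I'll touch foot 2.

Emit:
step_arm:
  rows:
    - [[0,0,-10,0,0,0],[0,0,-15,0,0,0],[0,0,-15,0,0,0],[0,-20,0,0,0,0],[0,-20,0,0,0,0],[-1,-20,0,0,0,0],[-1,-20,0,0,0,0],[0,0,0,0,0,0],[0,0,8,0,0,0],[0,0,8,0,0,0]]

```text
time: 37.08
position: [0.4653, 0.0388, 0.0949]
tcp_rot: [1.0, 0.0, 0.001, 0.0]
force: [-0.6, -0.1, 0.1]
gripper_width: -0.0002
finger_force: 0.0
```

Emit:
step_arm:
  rows:
    - [[0,0,4,0,0,0],[0,0,2,0,0,0],[0,0,0,0,0,0],[0,0,0,0,0,0]]

```text
time: 37.42
position: [0.4648, 0.0387, 0.0885]
tcp_rot: [1.0, -0.0, -0.0, 0.0]
force: [-1.0, 0.4, -0.5]
gripper_width: -0.0004
finger_force: 0.0
```

Emit:
step_arm:
  rows:
    - [[0,0,1,0,0,0],[0,0,1,0,0,0],[0,0,1,0,0,0],[0,0,0,0,0,0],[0,0,0,0,0,0]]

```text
time: 37.83
position: [0.4649, 0.0392, 0.0858]
tcp_rot: [1.0, 0.0, -0.0, -0.0]
force: [0.2, -0.2, -0.8]
gripper_width: -0.0001
finger_force: 0.0
```

Emit:
step_arm:
  rows:
    - [[0,0,1,0,0,0],[0,0,1,0,0,0],[0,0,1,0,0,0],[0,0,0,0,0,0],[0,0,0,0,0,0]]

```text
time: 38.25
position: [0.4648, 0.0392, 0.0826]
tcp_rot: [1.0, 0.0, -0.0, -0.0]
force: [-0.2, -0.2, 0.3]
gripper_width: 0.0
finger_force: 0.0
```

Emit:
step_arm:
  rows:
    - [[0,0,1,0,0,0],[0,0,1,0,0,0],[0,0,1,0,0,0],[0,0,0,0,0,0],[0,0,0,0,0,0]]

```text
time: 38.67
position: [0.4648, 0.0391, 0.0797]
tcp_rot: [1.0, -0.0, -0.0, 0.0]
force: [-0.1, 0.9, 0.3]
gripper_width: -0.0
finger_force: 0.0
```

Emit:
step_arm:
  rows:
    - [[0,0,1,0,0,0],[0,0,1,0,0,0],[0,0,1,0,0,0],[0,0,0,0,0,0],[0,0,0,0,0,0]]

```text
time: 39.08
position: [0.4651, 0.0391, 0.078]
tcp_rot: [1.0, -0.0, 0.0, 0.0]
force: [-2.5, 0.2, 6.2]
gripper_width: -0.0002
finger_force: 3.2
```

Foot 2 is about 70 mm, also low. Now foot 1.

Emit:
step_arm:
  rows:
    - [[0,0,-15,0,0,0],[0,0,-20,0,0,0],[-2,-20,0,0,0,0],[-2,-20,0,0,0,0],[-2,-20,0,0,0,0],[-2,-20,0,0,0,0],[-2,-20,0,0,0,0],[-1,-10,0,0,0,0],[0,0,8,0,0,0],[0,0,8,0,0,0]]

```text
time: 39.92
position: [0.4542, 0.1491, 0.0955]
tcp_rot: [1.0, 0.001, 0.001, 0.0]
force: [0.0, -0.5, 0.2]
gripper_width: 0.0
finger_force: 0.0
```

Emit:
step_arm:
  rows:
    - [[0,0,6,0,0,0],[0,0,3,0,0,0],[0,0,0,0,0,0],[0,0,0,0,0,0]]

```text
time: 40.25
position: [0.4538, 0.1484, 0.0864]
tcp_rot: [1.0, -0.001, -0.0, 0.0]
force: [0.2, 0.8, 0.7]
gripper_width: 0.0001
finger_force: 0.0
```

Emit:
step_arm:
  rows:
    - [[0,0,1,0,0,0],[0,0,1,0,0,0],[0,0,1,0,0,0],[0,0,0,0,0,0],[0,0,0,0,0,0]]

```text
time: 40.67
position: [0.4539, 0.1491, 0.0838]
tcp_rot: [1.0, 0.0, 0.0, -0.0]
force: [0.0, -0.9, 0.2]
gripper_width: -0.0002
finger_force: 0.0
```

Emit:
step_arm:
  rows:
    - [[0,0,1,0,0,0],[0,0,1,0,0,0],[0,0,1,0,0,0],[0,0,0,0,0,0],[0,0,0,0,0,0]]

```text
time: 41.08
position: [0.4538, 0.1491, 0.0807]
tcp_rot: [1.0, 0.0, -0.0, 0.0]
force: [-0.2, 0.4, 0.1]
gripper_width: 0.0002
finger_force: 0.0
```

Foot 1 is below 72.7 mm, so all three go into the tote. I'll grip foot 1.

Emit:
step_arm:
  rows:
    - [[0,0,0,0,0,0],[0,0,0,0,0,0],[0,0,0,0,0,0],[0,0,0,0,0,0],[0,0,0,0,0,0],[0,0,0,0,0,0]]
  jaw: 0.75

```text
time: 41.58
position: [0.4539, 0.1491, 0.0808]
tcp_rot: [1.0, -0.0, 0.0, -0.0]
force: [-0.0, -0.5, -0.6]
gripper_width: 0.0638
finger_force: 0.0
```

Emit:
step_arm:
  rows:
    - [[0,0,8,0,0,0],[0,0,10,0,0,0],[0,0,10,0,0,0],[0,0,10,0,0,0],[0,0,10,0,0,0],[0,0,5,0,0,0],[0,0,0,0,0,0],[0,0,0,0,0,0]]

```text
time: 42.25
position: [0.4536, 0.1491, 0.0273]
tcp_rot: [1.0, -0.0, -0.0, 0.0]
force: [0.4, -0.2, 0.8]
gripper_width: 0.0637
finger_force: 0.0
```

Emit:
step_arm:
  rows:
    - [[0,0,0,0,0,0],[0,0,0,0,0,0],[0,0,0,0,0,0],[0,0,0,0,0,0],[0,0,0,0,0,0],[0,0,0,0,0,0],[0,0,0,0,0,0]]
  jaw: 0
  squeeze: 60

```text
time: 42.83
position: [0.4547, 0.1497, 0.0291]
tcp_rot: [1.0, 0.0, 0.001, -0.001]
force: [-1.4, 1.9, 5.4]
gripper_width: 0.0342
finger_force: 60.4
```

Emit:
step_arm:
  rows:
    - [[0,0,-10,0,0,0],[0,0,-15,0,0,0],[0,0,-20,0,0,0],[0,0,-25,0,0,0],[0,0,-20,0,0,0],[0,0,-10,0,0,0],[0,0,0,0,0,0]]

```text
time: 43.42
position: [0.4548, 0.1492, 0.1302]
tcp_rot: [1.0, -0.0, 0.002, -0.0]
force: [0.3, 0.2, -3.3]
gripper_width: 0.0345
finger_force: 60.2
```

Emit:
step_arm:
  rows:
    - [[9,-10,0,0,0,0],[15,-17,0,0,0,0],[18,-21,0,0,0,0],[18,-21,0,0,0,0],[18,-21,0,0,0,0],[18,-21,0,0,0,0],[18,-21,0,0,0,0],[15,-17,0,0,0,0],[10,-11,0,0,0,0],[0,0,0,0,0,0]]

```text
time: 44.25
position: [0.593, 0.3106, 0.1237]
tcp_rot: [1.0, 0.001, -0.002, 0.001]
force: [-1.1, 0.0, -3.6]
gripper_width: 0.0343
finger_force: 60.7
```

Run:
```python
from h import *
to(.594,.309,.032)
im=shot("scene","s11")
a=cv2.resize(im[110:330,220:440],None,fx=2.7,fy=2.7,interpolation=cv2.INTER_CUBIC); cv2.imwrite("pics/c11.png",a)
for q in[(.09,.09),(.09,-.09),(-.09,-.09),(-.09,.09)]: print(q,((proj("scene",(.549+q[0],.334+q[1],.028))-[220,110])*2.7).round())
```

```text
t 44.25 p [0.593  0.3106 0.1237] rot [[1.0, 0.001, -0.004], [0.001, -1.0, -0.001], [-0.004, 0.001, -1.0]] F [-1.1  0.  -3.6] w 0.0343
yaw 0.08 tool mm [ 1.4  1.5 91.7]
(0.09, 0.09) [471. 555.]
(0.09, -0.09) [298. 447.]
(-0.09, -0.09) [388. 309.]
(-0.09, 0.09) [555. 404.]
```

View pics/c11.png

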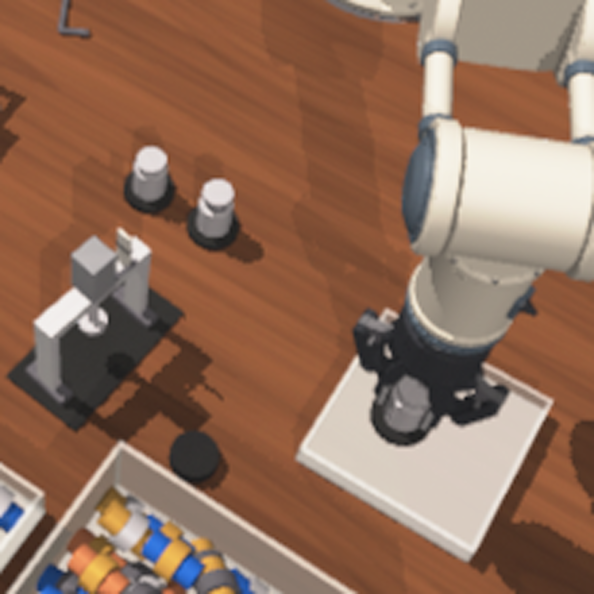

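The tote's rim corners are at (298,455), (470,557) and (551,402), which match the prediction. The foot hangs upright above the tote, so I'll lower it.

Emit:
step_arm:
  rows:
    - [[1,1,10,0,0,0],[0,0,15,0,0,0],[0,0,18,0,0,0],[0,0,18,0,0,0],[0,0,12,0,0,0],[0,0,8,0,0,0],[0,0,4,0,0,0],[0,0,0,0,0,0],[0,0,0,0,0,0]]

```text
time: 45.05
position: [0.5942, 0.3082, 0.0435]
tcp_rot: [1.0, -0.0, 0.0, -0.0]
force: [0.4, 0.8, -3.6]
gripper_width: 0.0349
finger_force: 60.7
```

Emit:
step_arm:
  rows:
    - [[0,0,1,0,0,0],[0,0,1,0,0,0],[0,0,1,0,0,0],[0,0,0,0,0,0],[0,0,0,0,0,0]]

```text
time: 45.47
position: [0.5939, 0.3082, 0.0399]
tcp_rot: [1.0, 0.0, 0.0, -0.0]
force: [0.3, -0.2, -3.3]
gripper_width: 0.0342
finger_force: 60.7
```

Emit:
step_arm:
  rows:
    - [[0,0,2,0,0,0],[0,0,2,0,0,0],[0,0,1,0,0,0],[0,0,0,0,0,0],[0,0,0,0,0,0]]

```text
time: 45.88
position: [0.5937, 0.3081, 0.0345]
tcp_rot: [1.0, -0.0, -0.0, 0.0]
force: [-1.4, -0.3, -4.6]
gripper_width: 0.0342
finger_force: 60.7
```

Emit:
step_arm:
  rows:
    - [[0,0,1,0,0,0],[0,0,1,0,0,0],[0,0,0,0,0,0],[0,0,0,0,0,0]]

```text
time: 46.22
position: [0.594, 0.3082, 0.0332]
tcp_rot: [1.0, -0.0, 0.0, -0.0]
force: [-1.0, -0.0, -1.1]
gripper_width: 0.0343
finger_force: 60.6
```

Emit:
step_arm:
  rows:
    - [[0,0,0,0,0,0],[0,0,0,0,0,0],[0,0,0,0,0,0],[0,0,0,0,0,0],[0,0,-10,0,0,0],[0,0,-20,0,0,0],[0,0,-25,0,0,0],[0,0,-25,0,0,0],[0,0,-25,0,0,0],[0,0,-10,0,0,0]]
  jaw: 0.65

```text
time: 47.05
position: [0.5952, 0.3088, 0.1538]
tcp_rot: [1.0, -0.0, 0.003, -0.002]
force: [-0.3, -0.3, 1.4]
gripper_width: 0.0555
finger_force: 0.0
```

Emit:
step_arm:
  rows:
    - [[-13,27,0,0,0,0],[-13,27,0,0,0,0],[-13,27,0,0,0,0],[-13,27,0,0,0,0],[-13,27,0,0,0,0],[-13,27,0,0,0,0],[-13,27,0,0,0,0],[-13,27,0,0,0,0],[-13,27,0,0,0,0],[-12,26,0,0,0,0]]
  jaw: 0.75

```text
time: 47.88
position: [0.4639, 0.038, 0.1477]
tcp_rot: [1.0, 0.0, 0.0, 0.0]
force: [0.8, -0.2, -0.3]
gripper_width: 0.0638
finger_force: 0.0
```

Emit:
step_arm:
  rows:
    - [[0,0,0,0,0,0],[0,0,0,0,0,0],[0,0,0,0,0,0]]

```text
time: 48.13
position: [0.465, 0.0393, 0.1479]
tcp_rot: [1.0, -0.0, 0.0, -0.0]
force: [-0.8, -0.0, -0.8]
gripper_width: 0.0637
finger_force: 0.0
```

Run:
```python
from h import *
to(.465,.0390,.0285,0)
im=shot("scene","s12")
for b in[(285,165,315,210),(260,152,292,190)]: print(blob(im,b,white)[:2])
a=cv2.resize(im[110:330,220:440],None,fx=2.7,fy=2.7,interpolation=cv2.INTER_CUBIC); cv2.imwrite("pics/c12.png",a)
```

```text
t 48.13 p [0.465  0.0393 0.1479] rot [[1.0, -0.001, 0.0], [-0.001, -1.0, 0.0], [0.0, -0.0, -1.0]] F [-0.8 -0.  -0.8] w 0.0637
yaw -0.03 tool mm [-1.000e-01  4.000e-01  1.194e+02]
turn z -0.0 then tool mm [-1.000e-01  4.000e-01  1.194e+02]
(array([299.        , 181.73404255]), array([ 9, 12, 12, 13, 94], dtype=int32))
(array([275.13636364, 169.22727273]), array([10, 12, 12, 12, 88], dtype=int32))
```

View pics/c12.png

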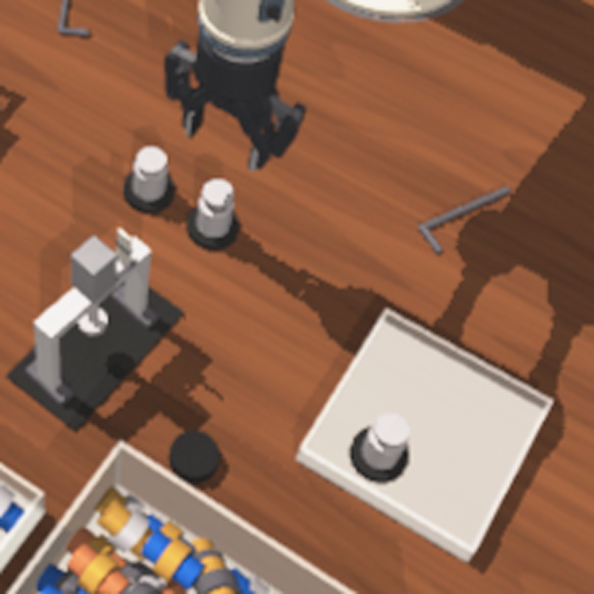

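Foot 1 stands upright in the tote at (380,450); feet 2 and 3 haven't moved. I'll pick up foot 2.

Emit:
step_arm:
  rows:
    - [[0,0,20,0,0,0],[0,0,25,0,0,0],[0,0,25,0,0,0],[0,0,20,0,0,0],[0,0,15,0,0,0],[0,0,10,0,0,0],[0,0,4,0,0,0],[0,0,0,0,0,0],[0,0,0,0,0,0]]

```text
time: 48.93
position: [0.4654, 0.0395, 0.0296]
tcp_rot: [1.0, 0.0, 0.0, -0.0]
force: [0.0, 0.6, 0.1]
gripper_width: 0.0641
finger_force: 0.0
```

Emit:
step_arm:
  rows:
    - [[0,0,0,0,0,0],[0,0,0,0,0,0],[0,0,0,0,0,0],[0,0,0,0,0,0],[0,0,0,0,0,0],[0,0,0,0,0,0],[0,0,0,0,0,0]]
  jaw: 0
  squeeze: 60

```text
time: 49.52
position: [0.4659, 0.0393, 0.0304]
tcp_rot: [1.0, -0.0, 0.001, -0.0]
force: [-0.2, 1.3, 6.5]
gripper_width: 0.0347
finger_force: 60.2
```

Emit:
step_arm:
  rows:
    - [[0,0,-10,0,0,0],[0,0,-15,0,0,0],[0,0,-20,0,0,0],[0,0,-25,0,0,0],[0,0,-25,0,0,0],[0,0,-15,0,0,0],[0,0,0,0,0,0]]

```text
time: 50.1
position: [0.4663, 0.039, 0.143]
tcp_rot: [1.0, -0.0, 0.003, 0.0]
force: [1.3, -0.1, -2.6]
gripper_width: 0.0348
finger_force: 60.0
```

Emit:
step_arm:
  rows:
    - [[4,-15,0,0,0,0],[8,-30,0,0,0,0],[10,-38,0,0,0,0],[10,-38,0,0,0,0],[10,-38,0,0,0,0],[10,-38,0,0,0,0],[10,-38,0,0,0,0],[10,-38,0,0,0,0],[7,-30,0,0,0,0],[4,-22,0,0,0,0]]

```text
time: 50.93
position: [0.5471, 0.3666, 0.1357]
tcp_rot: [1.0, 0.001, -0.002, 0.001]
force: [0.2, 0.5, -2.1]
gripper_width: 0.0342
finger_force: 60.4
```

Emit:
step_arm:
  rows:
    - [[0,0,0,0,0,0],[0,0,0,0,0,0],[0,0,15,0,0,0],[0,0,20,0,0,0],[0,0,20,0,0,0],[0,0,15,0,0,0],[0,0,0,0,0,0],[0,0,0,0,0,0]]

```text
time: 51.6
position: [0.547, 0.3624, 0.067]
tcp_rot: [1.0, -0.001, -0.002, 0.001]
force: [-0.5, 0.1, -3.1]
gripper_width: 0.0342
finger_force: 60.6
```

Run:
```python
from h import *
to(.549,.364,.0344,0)
```

```text
t 51.6 p [0.547  0.3624 0.067 ] rot [[1.0, -0.001, -0.003], [-0.001, -1.0, -0.002], [-0.003, 0.002, -1.0]] F [-0.5  0.1 -3.1] w 0.0342
yaw -0.07 tool mm [ 2.1 -1.6 32.6]
turn z -0.1 then tool mm [ 2.1 -1.6 32.6]
```

Emit:
step_arm:
  rows:
    - [[1,-1,10,0,0,0],[0,0,10,0,0,0],[0,0,5,0,0,0],[0,0,3,0,0,0],[0,0,1,0,0,0],[0,0,0,0,0,0],[0,0,0,0,0,0]]

```text
time: 52.18
position: [0.549, 0.3653, 0.0401]
tcp_rot: [1.0, 0.0, 0.0, -0.0]
force: [0.1, 0.6, -2.6]
gripper_width: 0.0345
finger_force: 60.6
```

Emit:
step_arm:
  rows:
    - [[0,0,1,0,0,0],[0,0,1,0,0,0],[0,0,0,0,0,0],[0,0,0,0,0,0]]

```text
time: 52.52
position: [0.5489, 0.3652, 0.0378]
tcp_rot: [1.0, 0.0, 0.0, 0.0]
force: [-0.5, -0.2, -2.8]
gripper_width: 0.034
finger_force: 60.6
```

Emit:
step_arm:
  rows:
    - [[0,0,1,0,0,0],[0,0,1,0,0,0],[0,0,0,0,0,0],[0,0,0,0,0,0]]

```text
time: 52.85
position: [0.5488, 0.3651, 0.0356]
tcp_rot: [1.0, -0.0, -0.0, 0.0]
force: [-0.7, -0.3, -2.5]
gripper_width: 0.0344
finger_force: 60.6
```

Emit:
step_arm:
  rows:
    - [[0,0,1,0,0,0],[0,0,1,0,0,0],[0,0,0,0,0,0],[0,0,0,0,0,0]]

```text
time: 53.18
position: [0.549, 0.3652, 0.0345]
tcp_rot: [1.0, 0.0, 0.0, -0.0]
force: [-2.6, -1.4, 1.4]
gripper_width: 0.0345
finger_force: 61.0
```

Emit:
step_arm:
  rows:
    - [[0,0,0,0,0,0],[0,0,0,0,0,0],[0,0,0,0,0,0],[0,0,0,0,0,0],[0,0,-10,0,0,0],[0,0,-20,0,0,0],[0,0,-25,0,0,0],[0,0,-25,0,0,0],[0,0,-25,0,0,0],[0,0,-10,0,0,0]]
  jaw: 0.65

```text
time: 54.02
position: [0.5501, 0.3659, 0.1546]
tcp_rot: [1.0, -0.0, 0.003, -0.002]
force: [0.1, 0.7, 1.1]
gripper_width: 0.0554
finger_force: 0.0
```

Emit:
step_arm:
  rows:
    - [[-8,40,0,0,0,0],[-8,40,0,0,0,0],[-8,40,0,0,0,0],[-8,40,0,0,0,0],[-8,40,0,0,0,0],[-8,40,0,0,0,0],[-8,40,0,0,0,0],[-8,40,0,0,0,0],[-8,40,0,0,0,0],[-8,40,0,0,0,0]]
  jaw: 0.75

```text
time: 54.85
position: [0.468, -0.0365, 0.1487]
tcp_rot: [1.0, 0.0, 0.0, 0.0]
force: [0.2, -0.5, -0.3]
gripper_width: 0.064
finger_force: 0.0
```

Emit:
step_arm:
  rows:
    - [[0,0,0,0,0,0],[0,0,0,0,0,0],[0,0,0,0,0,0]]

```text
time: 55.1
position: [0.4689, -0.0346, 0.1487]
tcp_rot: [1.0, -0.0, 0.0, -0.0]
force: [0.4, -0.2, -0.1]
gripper_width: 0.0642
finger_force: 0.0
```

Run:
```python
from h import *
to(.4662,-.0407,.0295,0)
im=shot("scene","s13"); print(blob(im,(260,152,292,190),white)[:2])
```

```text
t 55.1 p [ 0.4689 -0.0346  0.1487] rot [[1.0, -0.001, 0.0], [-0.001, -1.0, 0.001], [0.0, -0.001, -1.0]] F [ 0.4 -0.2 -0.1] w 0.0642
yaw -0.05 tool mm [ -2.7   6.2 119.2]
turn z -0.0 then tool mm [ -2.7   6.2 119.2]
(array([275.12643678, 169.28735632]), array([10, 13, 12, 11, 87], dtype=int32))
```

Emit:
step_arm:
  rows:
    - [[-3,6,20,0,0,0],[0,0,25,0,0,0],[0,0,25,0,0,0],[0,0,20,0,0,0],[0,0,15,0,0,0],[0,0,10,0,0,0],[0,0,4,0,0,0],[0,0,0,0,0,0],[0,0,0,0,0,0]]

```text
time: 55.9
position: [0.4665, -0.0403, 0.0306]
tcp_rot: [1.0, 0.001, 0.0, 0.0]
force: [0.6, 0.8, 0.3]
gripper_width: 0.064
finger_force: 0.0
```

Emit:
step_arm:
  rows:
    - [[0,0,0,0,0,0],[0,0,0,0,0,0],[0,0,0,0,0,0],[0,0,0,0,0,0],[0,0,0,0,0,0],[0,0,0,0,0,0],[0,0,0,0,0,0]]
  jaw: 0
  squeeze: 60

```text
time: 56.48
position: [0.4668, -0.0408, 0.0314]
tcp_rot: [1.0, -0.0, 0.001, -0.0]
force: [-0.9, 1.3, 4.9]
gripper_width: 0.0343
finger_force: 60.2
```

Emit:
step_arm:
  rows:
    - [[0,0,-10,0,0,0],[0,0,-15,0,0,0],[0,0,-20,0,0,0],[0,0,-25,0,0,0],[0,0,-25,0,0,0],[0,0,-15,0,0,0],[0,0,0,0,0,0]]

```text
time: 57.07
position: [0.4672, -0.0413, 0.1438]
tcp_rot: [1.0, -0.0, 0.003, 0.001]
force: [0.7, -0.1, -2.8]
gripper_width: 0.0343
finger_force: 60.2
```

Emit:
step_arm:
  rows:
    - [[2,-20,0,0,0,0],[4,-35,0,0,0,0],[4,-40,0,0,0,0],[4,-40,0,0,0,0],[4,-40,0,0,0,0],[4,-40,0,0,0,0],[4,-40,0,0,0,0],[4,-40,0,0,0,0],[4,-35,0,0,0,0],[4,-20,0,0,0,0]]

```text
time: 57.9
position: [0.5024, 0.3125, 0.1371]
tcp_rot: [1.0, 0.001, -0.002, 0.0]
force: [-0.2, -0.9, -3.8]
gripper_width: 0.0341
finger_force: 60.9
```

Emit:
step_arm:
  rows:
    - [[0,0,0,0,0,0],[0,0,0,0,0,0],[0,0,10,0,0,0],[0,0,15,0,0,0],[0,0,10,0,0,0],[0,0,0,0,0,0],[0,0,0,0,0,0]]

```text
time: 58.48
position: [0.5033, 0.3078, 0.1033]
tcp_rot: [1.0, -0.001, -0.001, 0.001]
force: [0.3, -0.1, -2.7]
gripper_width: 0.0346
finger_force: 61.0
```

Run:
```python
from h import *
to(.504,.309,.0335,0)
```

```text
t 58.48 p [0.5033 0.3078 0.1033] rot [[1.0, -0.001, -0.002], [-0.001, -1.0, -0.002], [-0.002, 0.002, -1.0]] F [ 0.3 -0.1 -2.7] w 0.0346
yaw -0.08 tool mm [ 0.9 -1.3 69.8]
turn z -0.1 then tool mm [ 0.9 -1.3 69.8]
```

Emit:
step_arm:
  rows:
    - [[0,0,15,0,0,0],[0,0,20,0,0,0],[0,0,15,0,0,0],[0,0,8,0,0,0],[0,0,4,0,0,0],[0,0,0,0,0,0],[0,0,0,0,0,0]]

```text
time: 59.07
position: [0.5044, 0.3093, 0.044]
tcp_rot: [1.0, -0.0, 0.001, -0.0]
force: [0.3, 0.4, -2.9]
gripper_width: 0.034
finger_force: 61.0
```

Emit:
step_arm:
  rows:
    - [[0,0,1,0,0,0],[0,0,1,0,0,0],[0,0,1,0,0,0],[0,0,0,0,0,0],[0,0,0,0,0,0]]

```text
time: 59.48
position: [0.5039, 0.3092, 0.0399]
tcp_rot: [1.0, 0.0, 0.0, -0.0]
force: [-0.2, -0.1, -3.8]
gripper_width: 0.0341
finger_force: 61.0
```

Emit:
step_arm:
  rows:
    - [[0,0,1,0,0,0],[0,0,1,0,0,0],[0,0,0,0,0,0],[0,0,0,0,0,0]]

```text
time: 59.82
position: [0.5038, 0.3091, 0.0376]
tcp_rot: [1.0, 0.0, -0.0, 0.0]
force: [0.0, 0.5, -4.2]
gripper_width: 0.0345
finger_force: 61.0
```

Emit:
step_arm:
  rows:
    - [[0,0,1,0,0,0],[0,0,1,0,0,0],[0,0,0.5,0,0,0],[0,0,0,0,0,0],[0,0,0,0,0,0]]

```text
time: 60.23
position: [0.5039, 0.3091, 0.0355]
tcp_rot: [1.0, -0.0, 0.0, -0.0]
force: [-1.5, -0.5, -2.4]
gripper_width: 0.0345
finger_force: 61.3
```

Emit:
step_arm:
  rows:
    - [[0,0,0.5,0,0,0],[0,0,0,0,0,0],[0,0,0,0,0,0]]

```text
time: 60.48
position: [0.5039, 0.3092, 0.0354]
tcp_rot: [1.0, 0.0, 0.0, -0.0]
force: [-2.9, -1.6, 2.3]
gripper_width: 0.0344
finger_force: 61.4
```

Emit:
step_arm:
  rows:
    - [[0,0,0,0,0,0],[0,0,0,0,0,0],[0,0,0,0,0,0],[0,0,0,0,0,0],[0,0,-10,0,0,0],[0,0,-20,0,0,0],[0,0,-25,0,0,0],[0,0,-25,0,0,0],[0,0,-30,0,0,0],[0,0,-30,0,0,0]]
  jaw: 0.65

```text
time: 61.32
position: [0.5037, 0.309, 0.1767]
tcp_rot: [1.0, -0.0, 0.0, -0.0]
force: [0.5, 1.0, 0.0]
gripper_width: 0.0554
finger_force: 0.0
```

Emit:
step_arm:
  rows:
    - [[-6,40,0,0,0,0],[-6,40,0,0,0,0],[-6,40,0,0,0,0],[-6,40,0,0,0,0],[-6,40,0,0,0,0],[-6,40,0,0,0,0],[0,0,0,0,0,0],[0,0,0,0,0,0]]

```text
time: 61.98
position: [0.4679, 0.0673, 0.176]
tcp_rot: [1.0, -0.002, 0.001, -0.0]
force: [-0.2, 0.3, 0.3]
gripper_width: 0.0555
finger_force: 0.0
```

Run:
```python
from h import *
st()
im=shot("scene","s14"); t=shot("top","t14"); cv2.imwrite("pics/c14.png",cv2.resize(im[70:330,80:440],None,fx=2.2,fy=2.2,interpolation=cv2.INTER_CUBIC))
```

```text
t 61.98 p [0.4679 0.0673 0.176 ] rot [[1.0, -0.004, 0.002], [-0.004, -1.0, 0.0], [0.002, -0.0, -1.0]] F [-0.2  0.3  0.3] w 0.0555
```

View pics/c14.png

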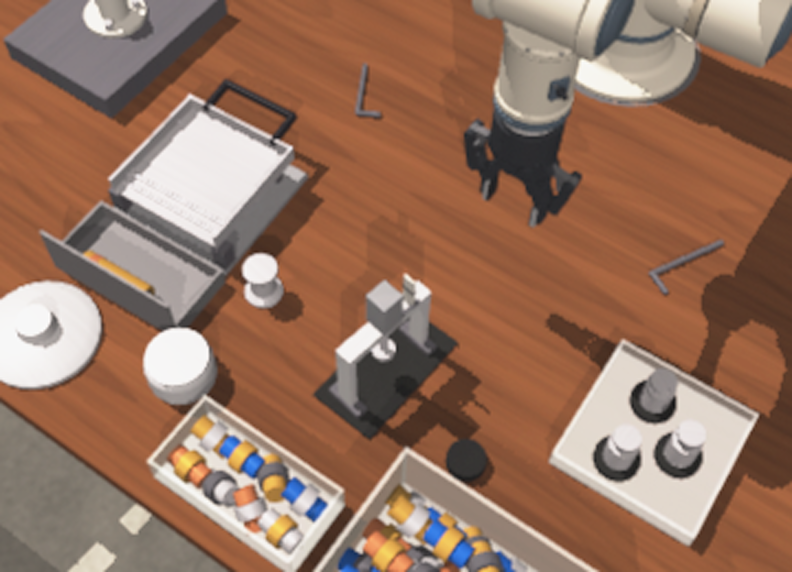

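The three feet stand upright in the tote at (655,395), (620,452) and (680,448). The gauge is on its mat, the tray is level, the bush is in the bin, and the arm is clear. I'll hand the job in.

```bash
python3 -c "
from cell import *
print(sign_off())"
```

```text
the job is handed in; nothing more can be done
None
```

I handed the job in at about 62 s of the 210 s, but the result of the judging was not shown: the tray was tipped and set level with the bush in the bin, all three feet present were gauged left to right and stood in the tote as low (touched with the closed fingertips: 63 mm, about 70 mm and under 73 mm), and the gauge is back on its mat.

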